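# Build the curing stack under the glass dome

### The job

Build the curing stack in the middle of the ceramic tray, moving one thing at a time in this order: first the silicone stand, then the aluminium build plate flat and centred on the stand, then the printed gear, hub up, on the middle of the plate, and last the glass dome, lowered gently over everything so that it stands on the tray's floor, centred. Keep the dome upright, leave the printed bracket, the lantern and the jar where they are, and let go of everything.

Things in the scene. Friction and masses are not known exactly. Their poses are not given: they have to be found in the camera images.
- tray: the target: round white glazed ceramic tray, 200 mm across, fixed to the counter. Flat floor 6 mm above the counter, flat out to 91 mm from the centre, with a lip 6 mm wide whose top is 12 mm above the counter. Origin: centre of its underside on the counter, z up.
- stand: hard pale-grey silicone stand, a loose plain solid round puck 48 mm across and 28 mm high with one thin dark ring on its flat top, about 60 g. Origin: centre of its underside, z up.
- plate: bare aluminium build plate, a loose flat slab 76 mm (its x) by 50 mm (its y) by 12 mm thick (its z), with four small dark screw dots near its corners, about 120 g. Lies flat. Origin: centre of its underside.
- gear: printed dark-grey resin gear, loose, about 40 g: a toothed disc 46 mm across over the teeth and 12 mm high, with a round hub 24 mm across standing up on its middle from 12 to 34 mm height; small dark bore mark on top. Origin: centre of its underside, z (the hub) up.
- dome: clear glass dome cover, loose, about 350 g, open below: outside 152 mm across, inside 144 mm, straight wall up to 75 mm height, then sloping in to a flat top 112 mm across at 102 mm height; clear height inside 97 mm. On top a wooden knob: thin neck 20 mm across to 110 mm height, then a round knob 26 mm across from 110 to 136 mm height. Origin: centre of its open lower rim, z up (to the knob).
- bracket: bystander, not to be moved: printed dark-grey resin U-bracket, loose, 46 mm (x) by 36 mm (y), 32 mm high: a flat base with two upright walls. Origin: centre of its underside.
- lantern: bystander, not to be moved: cylindrical UV curing lantern, loose, 68 mm across, 120 mm high, white ends, clear middle and a grey press button on top. Origin: centre of its underside.
- jar: bystander, not to be moved: small closed white plastic jar with grey lid, loose, 60 mm across and 70 mm high. Origin: centre of its underside.
Mind the look-alikes: they are no part of the job. Leave any purple or red look-alike of the stand alone.

How it is judged:
On the way, in this order (a step that is already met when the one before it is completed fails the run):
1. the silicone stand stands in the middle of the tray, let go (horizontal distance between stand and tray below 0.012 m and z of stand in the frame of tray between 0.002 and 0.01 m and angle between stand's own z axis and vertical below 0.1 rad and contact force between the fingers and stand below 0.1 N and linear speed of stand below 0.02 m/s), for 0.2 s.
2. the build plate lies flat and centred on the stand, let go (horizontal distance between plate and stand below 0.012 m and z of plate in the frame of stand between 0.024 and 0.032 m and angle between plate's own z axis and vertical below 0.1 rad and contact force between the fingers and plate below 0.1 N and linear speed of plate below 0.02 m/s), for 0.2 s.
3. the printed gear stands on the middle of the build plate, hub up, let go (horizontal distance between gear and plate below 0.015 m and z of gear in the frame of plate between 0.008 and 0.016 m and angle between gear's own z axis and vertical below 0.1 rad and contact force between the fingers and gear below 0.1 N and linear speed of gear below 0.02 m/s), for 0.2 s.
4. the dome stands over the stack on the tray's floor, let go (horizontal distance between dome and tray below 0.014 m and z of dome in the frame of tray between 0.002 and 0.01 m and angle between dome's own z axis and vertical below 0.1 rad and contact force between the fingers and dome below 0.1 N and linear speed of dome below 0.02 m/s), for 0.2 s.
At the end, for the whole second after the job is handed in: Released and at rest: stand on the tray floor within 12 mm of its centre; plate on stand within 12 mm; gear on plate, hub up, within 15 mm; dome on the tray floor over them within 14 mm of the tray centre; heights within 4 mm of resting true, tilts under 0.1 rad (horizontal distance between stand and tray below 0.012 m and z of stand in the frame of tray between 0.002 and 0.01 m and angle between each of stand, plate, gear, dome's own z axis and vertical below 0.1 rad and horizontal distance between plate and stand below 0.012 m and z of plate in the frame of stand between 0.024 and 0.032 m and horizontal distance between gear and plate below 0.015 m and z of gear in the frame of plate between 0.008 and 0.016 m and horizontal distance between dome and tray below 0.014 m and z of dome in the frame of tray between 0.002 and 0.01 m and linear speed of each of stand, plate, gear, dome below 0.02 m/s); the robot touches nothing.
It fails at once if the bracket, the lantern or the jar is shifted by more than 30 mm (distance of any of bracket, lantern, jar from where it was at the start of the episode above 0.03 m).
It fails at once if the glass dome is tipped by more than 0.4 rad (angle between dome's own z axis and vertical above 0.4 rad).
It fails at once if the glass dome strikes the tray with more than 60 N (contact force between dome and tray above 60 N).
It fails at once if the glass dome is dropped (out of the fingers and moving faster than 0.5 m/s) (linear speed of dome above 0.5 m/s and contact force between the fingers and dome below 0.05 N).
It also fails if it takes over 136 s, if anything falls off the work surface, if the arm or the gripper's body presses on something with over 40 N, if the wrist force passes 120 N, or if a joint passes its speed limit or range.

### The arm

A 6-joint arm with a two-finger parallel gripper is mounted at the origin on the work surface. World frame = base frame: x ahead of the robot, y to its left, z up, the work surface at z = 0. Lengths are in m, angles in rad, forces in N, time in s.
With the tool pointing down it reaches from about 0.25 to 0.725 m from the base axis. Payload 4 kg.
Tool frame: the origin (TCP) lies at the very end of the fingers, on their centre line; the grasp point (between the pads) lies 19 mm behind it; x points along the fingers, y is the direction in which the jaws open and shut, and the axes are right-handed (so a half turn about x gives the same grasp; the last joint's range is limited). The gripper opens to 85 mm and grips with 20 to 120 N. Pads are 22 mm wide; open, the fingers measure 114 mm over their backs; the gripper's body (76 mm by 85 mm) begins 54 mm behind the grasp point. The pads swing forward as they close: fully open they stand 13 mm farther back than shut.
Start: joints at [-1.251, 0.241, 0.005, 1.335, 0, 1.571], TCP at [0.157, -0.475, 0.231] pointing down, gripper open.
Joint ranges: [-2.72, 2.72], [-1.05, 1.87], [-1.09, 1.28], [-1.99, 2.15], [-1.42, 1.44], [-3.14, 3.14]. Speed limits (rad/s): [2.79, 2.79, 3.14, 3.14, 3.14, 3.14].

### API

Orientations are given as a unit quaternion [x, y, z, w].
In Python, from workcell import get_obs, camera, job_done gives the robot as it stands. The module is installed in compiled form; this text tells all that it offers.
- The arm moves only by the tool arm_command, never from a script. Its argument "motion" is a list of rows, each an object of numbers: "x", "y", "z": the shift along the tool's x, y, z in m; "roll": the turn about the tool's x in rad; "fingers": the opening, from 0 (shut) to 1 (fully open). A call has 1 to 20 rows; each row shifts and turns the pose as measured when the row begins, along the tool's axes as they then stand; what a row does not reach is not made up. A row lasts 1/12 s, in which the tool goes at most 41.7 mm and 7.16 degrees, less where a joint would pass 70% of its speed; a pose out of reach is approached as far as the arm can. A call is refused whole if a number of a shift passes 0.0417 or a number of a turn 0.125, either way. A call with a gripper value outside its range is refused whole. The fingers move at their own pace and stop on an object; the grip force is fixed at half the most. Time passes only in rows, so rows that do not move let the fingers close. It gives the time, the measured TCP pose, the force and the opening at its end, in the units of the state.
- get_obs(): the state, without advancing time (a new reading comes with each control period).
- camera(name): name is "scene" or "top" or "wrist"; returns a dict with "frame" (400x640x3 uint8, red, green, blue), "intrinsics" (3x3 intrinsics, pixels), "rvec" (rotation vector, rad) and "tvec" (3), from world to camera coordinates, as OpenCV has them. Camera axes: x right, y down, z forward; pixel columns grow to the right and rows downward; lengths in m; the calibration is good to about 2 mm. A picture is of the moment at which its call begins. There is no depth.
- job_done(): hands the job in, once; it reports no verdict.
The state is a dict: "clock": time; "joint_pos": joint angles; "joint_vel": joint speeds; "tau": joint torques, N m; "eef_pos": TCP position; "tool_rot": TCP orientation; "ft_force": force on the tool from outside, world axes, zero at the start; "ft_torque": the same for the moment, N m; "grip_width": finger opening in m.
Only numpy, scipy, OpenCV 4.12 (cv2) and the standard library are available. Lean on these libraries where they do the work, as an engineer would, in place of code of your own. Each camera call takes 0.05 s, during which the arm holds its last target.

## Working session

There is one attempt and no reset: what is moved stays moved. The work goes in short steps, Python scripts to look and compute and a tool call to move; the robot and the scene stay as the last step left them, time stands still between calls to the robot, and variables do not carry over. Pictures are saved under pics/ and viewed, and the job is handed in when it is done.

Besides the shell and the picture viewer there is one more tool, called after "Request:" in YAML: its name, and indented under it one key for each argument. arm_command: Moves the arm, as the interface text tells. Its arguments: {"type":"object","properties":{"motion":{"type":"array","items":{"type":"object","properties":{"x":{"type":"number"},"y":{"type":"number"},"z":{"type":"number"},"roll":{"type":"number"},"fingers":{"type":"number"}}}}},"required":["motion"]}

```bash
mkdir -p pics; cat > h.py <<'E'
import numpy as np, cv2
from workcell import get_obs, camera, job_done
def snap(name, fn):
    c=camera(name); np.savez('pics/'+fn+'.npz',**{k:np.array(v) for k,v in c.items()})
    cv2.imwrite('pics/'+fn+'.png',cv2.cvtColor(c['frame'],cv2.COLOR_RGB2BGR)); return c
def load(fn): return dict(np.load('pics/'+fn+'.npz'))
def ray(c,u,v,z):
    K=np.array(c['intrinsics'],float);R=cv2.Rodrigues(np.array(c['rvec'],float))[0];t=np.array(c['tvec'],float).ravel()
    o=-R.T@t; d=R.T@np.linalg.inv(K)@np.array([u,v,1.]); return o+d*(z-o[2])/d[2]
def proj(c,P):
    return cv2.projectPoints(np.array(P,float).reshape(-1,3),np.array(c['rvec'],float),np.array(c['tvec'],float),np.array(c['intrinsics'],float),None)[0].reshape(-1,2)
def crop(fn,u0,v0,u1,v1,s,out):
    im=cv2.imread('pics/'+fn+'.png')[v0:v1,u0:u1]; cv2.imwrite('pics/'+out+'.png',cv2.resize(im,None,fx=s,fy=s,interpolation=cv2.INTER_CUBIC))
E
python3 - <<'E'
from h import *
o=get_obs(); print({k:np.round(v,3) for k,v in o.items()})
for n in ('scene','top','wrist'):
    c=snap(n,n+'0'); R=cv2.Rodrigues(np.array(c['rvec'],float))[0]; print(n,-R.T@np.array(c['tvec']).ravel())
E
```

```text
{'clock': np.float64(0.0), 'joint_pos': array([-1.251,  0.241,  0.004,  1.335, -0.   ,  1.571]), 'joint_vel': array([ 0.002,  0.001, -0.001, -0.001, -0.001,  0.002]), 'tau': array([ 2.0000e-03, -3.7232e+01,  2.5241e+01,  1.7000e-02, -0.0000e+00,
        0.0000e+00]), 'eef_pos': array([ 0.157, -0.474,  0.23 ]), 'tool_rot': array([-0.698, -0.113,  0.698, -0.112]), 'ft_force': array([-0.094,  1.047,  0.5  ]), 'ft_torque': array([-0.008, -0.015, -0.014]), 'grip_width': np.float64(0.085)}
scene [0.98956591 0.71790286 1.00729578]
top [0.24395123 0.02547144 1.59501744]
wrist [ 0.23041411 -0.45065706  0.37324511]
```

```bash
ls pics
```

```text
scene0.npz
scene0.png
top0.npz
top0.png
wrist0.npz
wrist0.png
```

View pics/scene0.png

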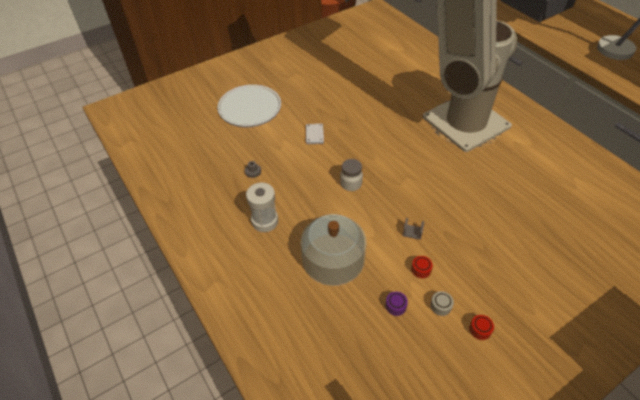

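View pics/top0.png

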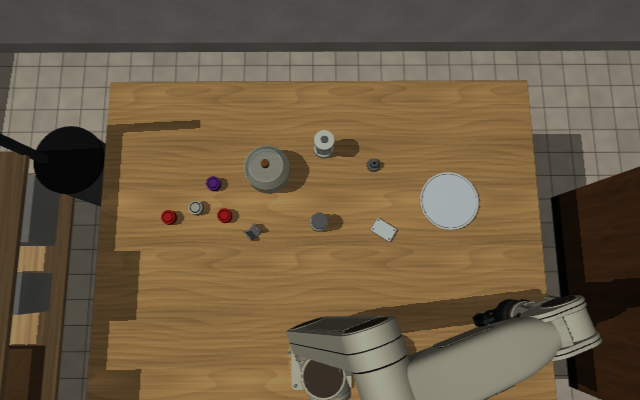

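View pics/wrist0.png

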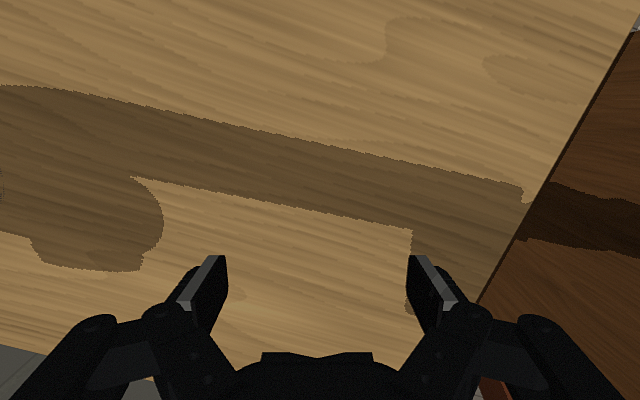

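The top view shows these puck candidates: purple (214,184), red (225,216), red (169,217) and pale grey (196,208). The other things are the dome (267,169), lantern (324,143), gear (374,165), jar (320,221), plate (384,230), bracket (254,232) and tray (450,201). By the description, the pale-grey puck is the stand. I'll check it in close crops.

```bash
python3 - <<'E'
from h import *
crop('top0',150,170,280,250,6,'c1')
crop('top0',340,150,490,240,5,'c2')
crop('scene0',360,210,500,345,5,'c3')
crop('top0',235,125,345,200,7,'c4')
E
```

```text
(no output)
```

View pics/c1.png

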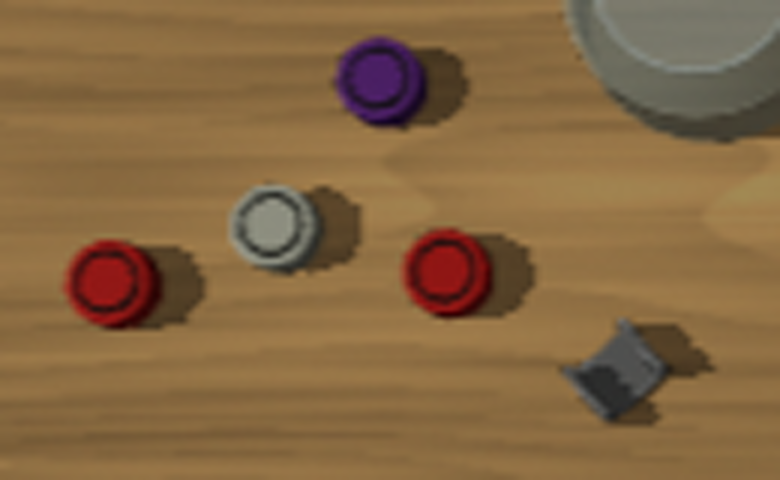

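View pics/c2.png

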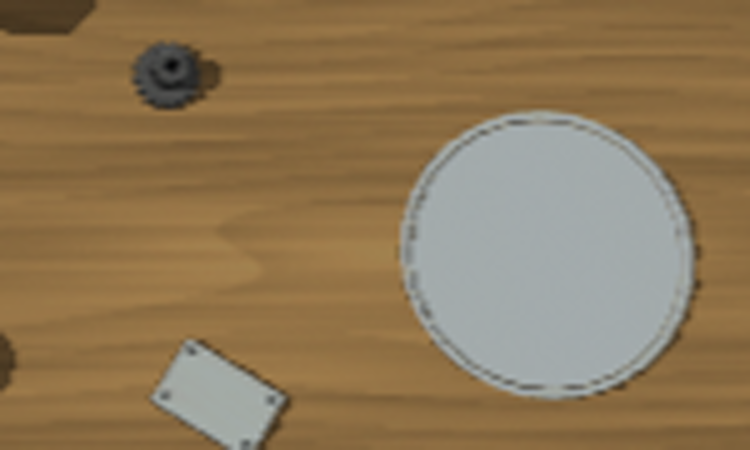

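View pics/c4.png

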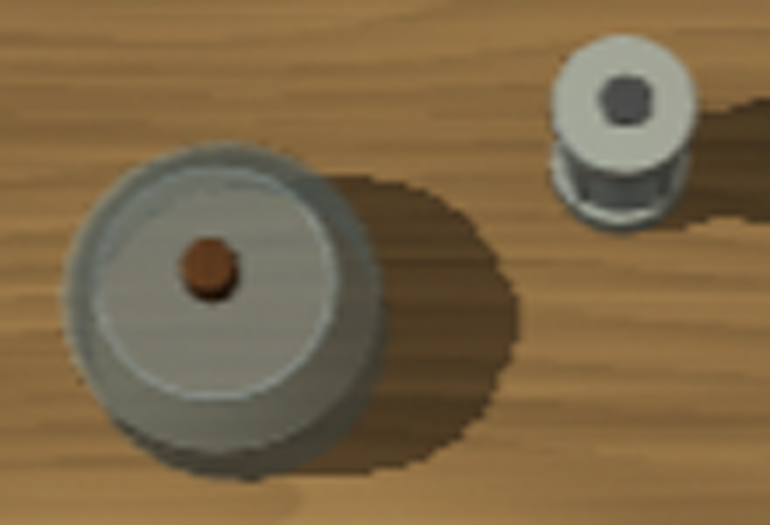

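View pics/c3.png

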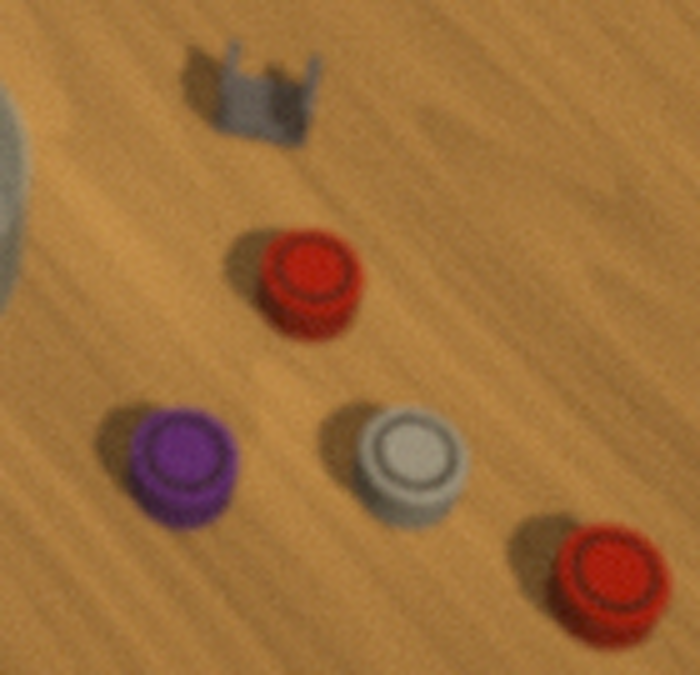

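The close crops confirm the grey puck with the dark ring as the stand: (410,455) in c3 and (270,225) in c1. Next I'll turn the pixels into rough positions.

```bash
python3 - <<'E'
from h import *
t=load('top0'); s=load('scene0')
def f(x,y,k,u0,v0): return (x+.5)/k-.5+u0,(y+.5)/k-.5+v0
T={'stand':(f(270,225,6,150,170),.028),'tray':(f(547.5,255,5,340,150),.012),'gear':(f(172,67,5,340,150),.034),'plate':(f(218.5,398,5,340,150),.012),
'knob':(f(212,268,7,235,125),.136),'dometop':(f(215,283,7,235,125),.102),'lantern':(f(627,100,7,235,125),.12),'jar':((320,219),.07),'purple':(f(378,77,6,150,170),.028),'red1':(f(443,271,6,150,170),.028),'red2':(f(106,281,6,150,170),.028),'bracket':(f(620,370,6,150,170),.02)}
for k,(p,z) in T.items():
    P=ray(t,*p,z); print(k,np.round(p,1),np.round(P,4), 'reach',round(np.hypot(P[0],P[1]),3))
for k,p,z in [('stand',f(410,453,5,360,210),.028),('tray',(249,105),.01),('gear',(253,163),.034)]: print(k,'scene',np.round(ray(s,*p,z),4))
d=[ray(t,*f(x,y,5,340,150),.012) for x,y in [(191,351),(272,400),(245,444),(165,396)]]
print(np.round(d,4)); 
for a,b in ((0,1),(1,2)): v=d[b]-d[a]; print(np.linalg.norm(v),np.arctan2(v[1],v[0]))
o=get_obs(); from scipy.spatial.transform import Rotation as Ro
print(np.round(Ro.from_quat(o['tool_rot']).as_matrix(),3))
c=load('wrist0'); print(c['intrinsics'])
E
```

```text
stand [194.6 207.1] [0.4868 0.4193 0.028 ] reach 0.642
tray [449.1 200.6] [ 0.5075 -0.4395  0.012 ] reach 0.671
gear [374. 163.] [ 0.6345 -0.1851  0.034 ] reach 0.661
plate [383.3 229.2] [ 0.4112 -0.2129  0.012 ] reach 0.463
knob [264.9 162.9] [0.611  0.1751 0.136 ] reach 0.636
dometop [265.3 165. ] [0.6123 0.1771 0.102 ] reach 0.637
lantern [324.1 138.9] [ 0.6941 -0.0142  0.12  ] reach 0.694
jar [320 219] [4.392e-01 3.000e-04 7.000e-02] reach 0.439
purple [212.6 182.4] [0.5709 0.3619 0.028 ] reach 0.676
red1 [223.4 214.8] [0.4604 0.322  0.028 ] reach 0.562
red2 [167.2 216.4] [0.4557 0.5091 0.028 ] reach 0.683
bracket [252.9 231.2] [0.4056 0.2236 0.02  ] reach 0.463
stand scene [0.4905 0.4179 0.028 ]
tray scene [ 0.5134 -0.4359  0.01  ]
gear scene [ 0.6336 -0.1831  0.034 ]
[[ 0.443  -0.1954  0.012 ]
 [ 0.4097 -0.2488  0.012 ]
 [ 0.3802 -0.2297  0.012 ]
 [ 0.4127 -0.177   0.012 ]]
0.06299572976190498 -2.1290485026372865
0.035101121404423966 2.565195058423424
[[-0.001  0.314 -0.949]
 [ 0.002 -0.949 -0.314]
 [-1.    -0.002 -0.   ]]
[[309.13507365   0.         316.63122664]
 [  0.         309.13507365 198.37520176]
 [  0.           0.           1.        ]]
```

```bash
cat >> h.py <<'E'
from scipy.spatial.transform import Rotation as Ro
def state():
    o=get_obs(); M=Ro.from_quat(o['tool_rot']).as_matrix(); return o,M,np.arctan2(M[1,1],M[0,1])
def plan(x,y,z,phi=None):
    """shift in tool axes, roll (about tool x) to reach TCP xyz, jaw angle phi (world)"""
    o,M,p=state(); d=M.T@(np.array([x,y,z])-o['eef_pos']); r=0
    if phi is not None: r=-((phi-p+np.pi/2)%np.pi-np.pi/2)
    print('t',round(float(o['clock']),2),'tcp',np.round(o['eef_pos'],4),'phi',round(p,3),'q',np.round(o['joint_pos'],2),'w',round(float(o['grip_width']),4),'tilt',np.round(M[:2,0],4),'F',np.round(o['ft_force'],1))
    print('shift tool xyz',np.round(d,4),'roll',round(r,3),'rows>=',np.ceil(np.linalg.norm(d)/.0417),np.ceil(abs(r)/.125))
E
python3 - <<'E'
from h import *
o,M,p=state(); c=load('wrist0'); R=cv2.Rodrigues(c['rvec'].astype(float))[0]
print('cam axes in tool (cols x,y,z)\n',np.round(M.T@R.T,3)); print(M.T@(-R.T@c['tvec'].ravel()-o['eef_pos']))
print('axis hit ground',ray(c,316,198,0))
plan(.40,-.39,.25,-0.7)
E
```

```text
cam axes in tool (cols x,y,z)
 [[-0.001 -0.304  0.953]
 [ 1.    -0.001  0.001]
 [ 0.     0.953  0.304]]
[-0.1426248   0.00050415 -0.0770599 ]
axis hit ground [ 0.11760305 -0.48682319  0.        ]
t 0.15 tcp [ 0.157  -0.4742  0.2306] phi -1.251 q [-1.25  0.24  0.    1.34  0.    1.57] w 0.0855 tilt [-0.0005  0.0015] F [ 0.3 -0.6  0.2]
shift tool xyz [-0.0194 -0.0036 -0.2571] roll -0.551 rows>= 7.0 5.0
```

Request:
arm_command:
  motion:
    - {"x":-0.003,"y":0.01,"z":-0.037}
    - {"x":-0.003,"y":0.01,"z":-0.037}
    - {"x":-0.003,"y":0.01,"z":-0.037}
    - {"x":-0.003,"y":0.01,"z":-0.037}
    - {"x":-0.003,"y":0.01,"z":-0.037}
    - {"x":-0.003,"y":0.01,"z":-0.037}
    - {"x":-0.003,"y":0.01,"z":-0.037}
    - {"x":-0.003,"y":0.01,"z":-0.037}
    - {}

```text
schema error: expected keys x, y, z, roll, fingers
```

```bash
python3 - <<'E'
from h import *
plan(.46,-.455,.25)
snap('wrist','w1')
E
```

```text
t 0.15 tcp [ 0.157  -0.4742  0.2306] phi -1.251 q [-1.25  0.24  0.    1.34  0.    1.57] w 0.0855 tilt [-0.0005  0.0015] F [ 0.3 -0.6  0.2]
shift tool xyz [-0.0195  0.077  -0.2936] roll 0 rows>= 8.0 0.0
```

View pics/w1.png

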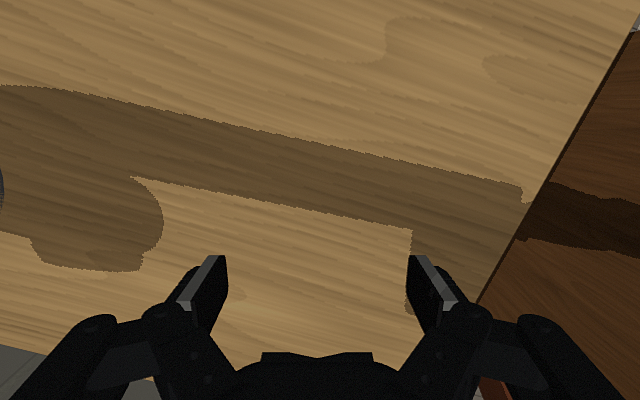

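The call was refused because every row needs all five keys, so the view hasn't changed: open fingers over bare counter.

Request:
arm_command:
  motion:
    - {"x":-0.003,"y":0.01,"z":-0.037,"roll":0,"fingers":1}
    - {"x":-0.003,"y":0.01,"z":-0.037,"roll":0,"fingers":1}
    - {"x":-0.003,"y":0.01,"z":-0.037,"roll":0,"fingers":1}
    - {"x":-0.003,"y":0.01,"z":-0.037,"roll":0,"fingers":1}
    - {"x":-0.003,"y":0.01,"z":-0.037,"roll":0,"fingers":1}
    - {"x":-0.003,"y":0.01,"z":-0.037,"roll":0,"fingers":1}
    - {"x":-0.003,"y":0.01,"z":-0.037,"roll":0,"fingers":1}
    - {"x":-0.003,"y":0.01,"z":-0.037,"roll":0,"fingers":1}
    - {"x":0,"y":0,"z":0,"roll":0,"fingers":1}

```text
clock: 0.95
eef_pos: [0.4727, -0.4576, 0.2497]
tool_rot: [-0.697, -0.111, 0.7, -0.106]
ft_force: [-1.1, 0.1, -1.3]
grip_width: 0.0852
```

```bash
python3 - <<'E'
from h import *
plan(.46,-.455,.25)
snap('wrist','w2')
E
```

```text
t 0.95 tcp [ 0.4727 -0.4576  0.2497] phi -1.262 q [-0.77  0.58  0.56  1.56  0.    2.06] w 0.0852 tilt [-0.005   0.0062] F [-1.1  0.1 -1.3]
shift tool xyz [-0.0003 -0.0063  0.0113] roll 0 rows>= 1.0 0.0
```

View pics/w2.png

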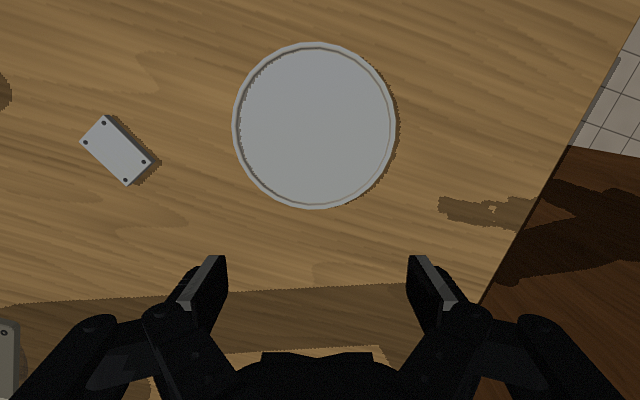

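The wrist view shows the tray whole, centred near (316,126) with its edges at x 233–399 and y 41–210. The plate is near (115,150), with dots at (104,122), (85,142), (143,162) and (125,180).

```bash
python3 - <<'E'
from h import *
from scipy.optimize import least_squares
c=load('w2'); f=c['frame']; hsv=cv2.cvtColor(f,cv2.COLOR_RGB2HSV)
m=((hsv[...,1]<60)&(hsv[...,2]>110)).astype(np.uint8)
n,l,st,ce=cv2.connectedComponentsWithStats(m)
for i in range(1,n):
    if st[i,4]>300: print(i,st[i],ce[i])
i=l[126,316]; h=cv2.convexHull(cv2.findContours((l==i).astype(np.uint8),0,1)[0][0]).reshape(-1,2)
P=np.array([ray(c,u,v,.012) for u,v in h])
for lo in ('lin',):
    r=least_squares(lambda q:np.hypot(P[:,0]-q[0],P[:,1]-q[1])-q[2],[.5,-.44,.1],loss='soft_l1',f_scale=.001); print('tray',r.x, np.abs(r.fun).max())
cnt=max(cv2.findContours((l==l[150,115]).astype(np.uint8),0,1)[0],key=cv2.contourArea)
crop('w2',70,100,170,195,6,'c5')
t=load('top0');print('tray in top',proj(t,[[*r.x[:2],.006]]),'in scene',proj(load('scene0'),[[*r.x[:2],.006]]))
E
```

```text
1 [623  18  17  37 333] [633.65765766  39.96396396]
2 [  231    42   165   168 20875] [314.73758084 125.75971257]
3 [606  50  34  42 686] [622.89504373  70.90670554]
4 [623  64  17  36 324] [633.59876543  84.84567901]
5 [587  89  33  37 591] [602.54483926 107.05414552]
6 [ 603   95   37   42 1001] [623.80719281 115.97302697]
7 [  79  115   72   72 2317] [114.07466552 150.69961157]
8 [573 123  27  25 380] [585.88684211 135.51052632]
10 [590 129  50  29 828] [615.48792271 143.58816425]
tray [ 0.50867673 -0.44060256  0.09898551] 0.0004480817693998662
tray in top [[448.89333456 200.54162929]] in scene [[249.76172089 104.66495263]]
```

View pics/c5.png

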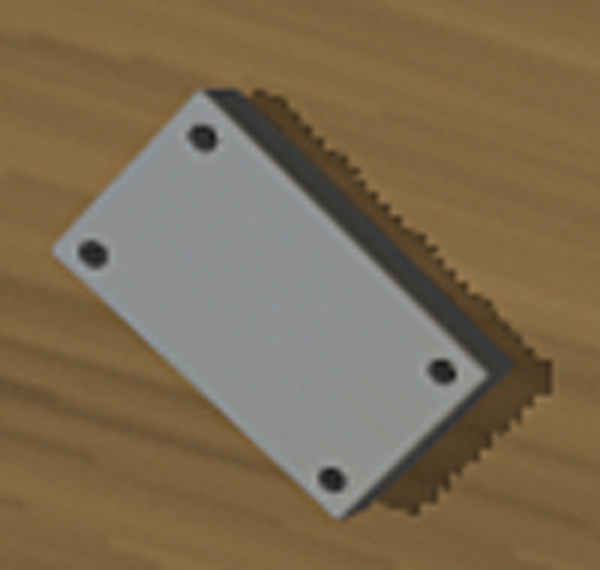

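The close crop shows the plate's top corners at (200,90), (52,248), (340,520) and (490,375).

```bash
python3 - <<'E'
from h import *
c=load('w2')
for L in ([(200,90),(52,248),(340,520),(490,375)],[(203,137),(93,253),(331,480),(442,371)]):
    P=np.array([ray(c,(x+.5)/6-.5+70,(y+.5)/6-.5+100,.012) for x,y in L]); print(np.round(P[:,:2],4).tolist(),'centre',P.mean(0))
    for a,b in ((0,1),(1,2),(2,3),(3,0)):
        v=P[b]-P[a]; print(np.linalg.norm(v).round(4),np.arctan2(v[1],v[0]).round(3))
plan(.44,.37,.25,.45)
E
```

```text
[[0.4519, -0.1956], [0.411, -0.1699], [0.3708, -0.2332], [0.412, -0.2592]] centre [ 0.4114198  -0.21447248  0.012     ]
0.0484 2.58
0.075 -2.137
0.0487 -0.563
0.075 1.01
[[0.4428, -0.1971], [0.4125, -0.178], [0.3791, -0.2303], [0.4098, -0.2495]] centre [ 0.41105657 -0.21372521  0.012     ]
0.0359 2.578
0.0621 -2.139
0.0362 -0.56
0.0619 1.008
t 1.0 tcp [ 0.4699 -0.4579  0.2497] phi -1.264 q [-0.77  0.58  0.56  1.56 -0.    2.06] w 0.0848 tilt [-0.0076  0.0063] F [ 0.3 -0.1  0.4]
shift tool xyz [ 0.0052 -0.7981 -0.2219] roll 1.428 rows>= 20.0 12.0
```

Request:
arm_command:
  motion:
    - {"x":0,"y":0,"z":0,"roll":-0.122,"fingers":1}
    - {"x":0,"y":0,"z":0,"roll":-0.122,"fingers":1}
    - {"x":0,"y":0,"z":0,"roll":-0.122,"fingers":1}
    - {"x":0,"y":0,"z":0,"roll":-0.122,"fingers":1}
    - {"x":0,"y":0,"z":0,"roll":-0.122,"fingers":1}
    - {"x":0,"y":0,"z":0,"roll":-0.122,"fingers":1}
    - {"x":0,"y":0,"z":0,"roll":-0.122,"fingers":1}
    - {"x":0,"y":0,"z":0,"roll":-0.122,"fingers":1}
    - {"x":0,"y":0,"z":0,"roll":-0.122,"fingers":1}
    - {"x":0,"y":0,"z":0,"roll":-0.122,"fingers":1}
    - {"x":0,"y":0,"z":0,"roll":-0.122,"fingers":1}
    - {"x":0,"y":0,"z":0,"roll":-0.122,"fingers":1}
    - {"x":0,"y":0,"z":0,"roll":-0.122,"fingers":1}
    - {"x":0,"y":0,"z":0,"roll":-0.122,"fingers":1}

```text
clock: 2.17
eef_pos: [0.4535, -0.4591, 0.2461]
tool_rot: [0.365, 0.615, -0.365, 0.596]
ft_force: [-0.0, 0.4, 0.2]
grip_width: 0.0853
```

```bash
python3 - <<'E'
from h import *
plan(.517,.357,.25,.45)
E
```

```text
t 2.17 tcp [ 0.4535 -0.4591  0.2461] phi 0.486 q [-0.79  0.56  0.53  1.56 -0.01  0.3 ] w 0.0853 tilt [-0.0218  0.0138] F [-0.   0.4  0.2]
shift tool xyz [ 0.0059  0.4373 -0.6919] roll 0.036 rows>= 20.0 1.0
```

Request:
arm_command:
  motion:
    - {"x":0,"y":0.0215,"z":-0.034,"roll":0,"fingers":1}
    - {"x":0,"y":0.0215,"z":-0.034,"roll":0,"fingers":1}
    - {"x":0,"y":0.0215,"z":-0.034,"roll":0,"fingers":1}
    - {"x":0,"y":0.0215,"z":-0.034,"roll":0,"fingers":1}
    - {"x":0,"y":0.0215,"z":-0.034,"roll":0,"fingers":1}
    - {"x":0,"y":0.0215,"z":-0.034,"roll":0,"fingers":1}
    - {"x":0,"y":0.0215,"z":-0.034,"roll":0,"fingers":1}
    - {"x":0,"y":0.0215,"z":-0.034,"roll":0,"fingers":1}
    - {"x":0,"y":0.0215,"z":-0.034,"roll":0,"fingers":1}
    - {"x":0,"y":0.0215,"z":-0.034,"roll":0,"fingers":1}

```text
clock: 3.0
eef_pos: [0.4727, -0.0562, 0.2456]
tool_rot: [0.371, 0.612, -0.374, 0.589]
ft_force: [0.8, -0.3, 0.5]
grip_width: 0.0853
```

```bash
python3 - <<'E'
from h import *
plan(.517,.357,.25,.45)
E
```

```text
t 3.0 tcp [ 0.4727 -0.0562  0.2456] phi 0.461 q [-0.12  0.21  0.    1.39  0.01  0.99] w 0.0853 tilt [-0.0292  0.0141] F [ 0.8 -0.3  0.5]
shift tool xyz [ 1.000e-04  2.232e-01 -3.506e-01] roll 0.011 rows>= 10.0 1.0
```

Request:
arm_command:
  motion:
    - {"x":0,"y":0.0215,"z":-0.034,"roll":0,"fingers":1}
    - {"x":0,"y":0.0215,"z":-0.034,"roll":0,"fingers":1}
    - {"x":0,"y":0.0215,"z":-0.034,"roll":0,"fingers":1}
    - {"x":0,"y":0.0215,"z":-0.034,"roll":0,"fingers":1}
    - {"x":0,"y":0.0215,"z":-0.034,"roll":0,"fingers":1}
    - {"x":0,"y":0.0215,"z":-0.034,"roll":0,"fingers":1}
    - {"x":0,"y":0.0215,"z":-0.034,"roll":0,"fingers":1}
    - {"x":0,"y":0.0215,"z":-0.034,"roll":0,"fingers":1}
    - {"x":0,"y":0.0215,"z":-0.034,"roll":0,"fingers":1}
    - {"x":0,"y":0.0215,"z":-0.034,"roll":0,"fingers":1}

```text
clock: 3.83
eef_pos: [0.5082, 0.352, 0.2519]
tool_rot: [0.374, 0.609, -0.378, 0.589]
ft_force: [1.7, -0.4, 0.3]
grip_width: 0.0855
```

```bash
python3 - <<'E'
from h import *
plan(.517,.357,.25,.45)
snap('wrist','w3')
E
```

```text
t 3.83 tcp [0.5082 0.352  0.2519] phi 0.448 q [0.59 0.49 0.43 1.52 0.02 1.72] w 0.0855 tilt [-0.0269  0.0102] F [ 1.7 -0.4  0.3]
shift tool xyz [ 0.0017  0.0102 -0.0006] roll -0.002 rows>= 1.0 1.0
```

View pics/w3.png

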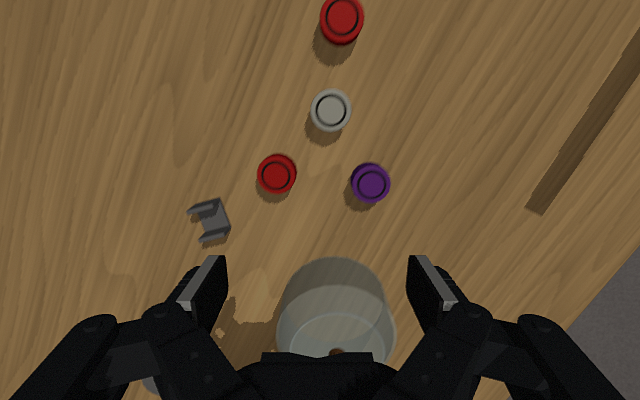

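The wrist view shows the grey stand at about (331,110), with red pucks at (342,20) and (277,175) and the purple one at (371,183). The bracket is at (210,220) and the dome at the bottom.

```bash
python3 - <<'E'
from h import *
crop('w3',295,75,365,145,8,'c6')
E
```

```text
(no output)
```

View pics/c6.png

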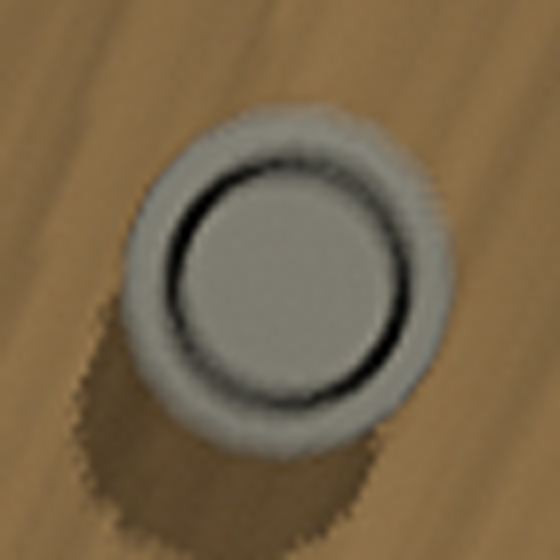

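```bash
python3 - <<'E'
from h import *
c=load('w3')
f=lambda x,y:((x+.5)/8-.5+295,(y+.5)/8-.5+75)
S=ray(c,*f(288,281.5),.028); print(S,[np.linalg.norm(ray(c,*f(a,281),.028)-ray(c,*f(b,281),.028)) for a,b in((124,454),(168,408))])
for n,u,v in (('purple',371,182),('red1',277,174),('red2',342,17)):
    P=ray(c,u,v,.028); d=P-S; print(n,P.round(3),np.linalg.norm(d),np.arctan2(d[1],d[0]))
t=load('top0'); print(proj(t,[S]))
plan(S[0],S[1],.10,.45)
E
```

```text
[0.48714153 0.42046344 0.028     ] [np.float64(0.04717027745190852), np.float64(0.03430616177193465)]
purple [0.569 0.366 0.028] 0.09851462447460352 -0.5861912933359129
red1 [0.462 0.325 0.028] 0.09889756543949682 -1.8293297270841702
red2 [0.456 0.51  0.028] 0.09486241716220589 1.9040208965622938
[[194.23667749 206.98220659]]
t 3.88 tcp [0.508  0.3598 0.25  ] phi 0.455 q [0.6  0.5  0.43 1.52 0.03 1.72] w 0.0853 tilt [-0.0278  0.0151] F [2.1 5.5 0.1]
shift tool xyz [ 0.1514  0.0107 -0.0598] roll 0.005 rows>= 4.0 1.0
```

Request:
arm_command:
  motion:
    - {"x":0.03,"y":0.002,"z":-0.012,"roll":0,"fingers":1}
    - {"x":0.03,"y":0.002,"z":-0.012,"roll":0,"fingers":1}
    - {"x":0.03,"y":0.002,"z":-0.012,"roll":0,"fingers":1}
    - {"x":0.03,"y":0.002,"z":-0.012,"roll":0,"fingers":1}
    - {"x":0.03,"y":0.002,"z":-0.012,"roll":0,"fingers":1}

```text
clock: 4.3
eef_pos: [0.4916, 0.4234, 0.1045]
tool_rot: [0.379, 0.608, -0.37, 0.591]
ft_force: [-0.3, -0.5, 0.9]
grip_width: 0.0852
```

```bash
python3 - <<'E'
from h import *
plan(.4871,.4205,.05,.45)
E
```

```text
t 4.3 tcp [0.4916 0.4234 0.1045] phi 0.454 q [0.7  0.6  0.22 1.19 0.03 1.82] w 0.0852 tilt [-0.0127  0.0235] F [-0.3 -0.5  0.9]
shift tool xyz [ 0.0545 -0.0053  0.0021] roll 0.004 rows>= 2.0 1.0
```

Request:
arm_command:
  motion:
    - {"x":0.02,"y":-0.002,"z":0.001,"roll":0,"fingers":1}
    - {"x":0.02,"y":-0.002,"z":0.001,"roll":0,"fingers":1}
    - {"x":0.015,"y":-0.001,"z":0,"roll":0,"fingers":1}

```text
clock: 4.55
eef_pos: [0.4832, 0.4172, 0.0422]
tool_rot: [0.376, 0.609, -0.372, 0.591]
ft_force: [-0.3, -0.8, -0.3]
grip_width: 0.0853
```

```bash
python3 - <<'E'
from h import *
plan(.4871,.4205,.005,.45)
E
```

```text
t 4.55 tcp [0.4832 0.4172 0.0422] phi 0.456 q [0.7  0.64 0.12 1.05 0.03 1.82] w 0.0853 tilt [-0.0191  0.0179] F [-0.3 -0.8 -0.3]
shift tool xyz [ 0.0372  0.0053 -0.0003] roll 0.006 rows>= 1.0 1.0
```

Request:
arm_command:
  motion:
    - {"x":0.012,"y":0.003,"z":0,"roll":0,"fingers":1}
    - {"x":0.012,"y":0.003,"z":0,"roll":0,"fingers":1}
    - {"x":0.012,"y":0.003,"z":0,"roll":0,"fingers":1}

```text
clock: 4.8
eef_pos: [0.4897, 0.4175, 0.0029]
tool_rot: [0.375, 0.609, -0.375, 0.59]
ft_force: [-0.2, -0.6, -0.4]
grip_width: 0.0855
```

```bash
python3 - <<'E'
from h import *
plan(.4871,.4205,.005,.45)
snap('wrist','w4')
E
```

```text
t 4.8 tcp [0.4897 0.4175 0.0029] phi 0.453 q [0.69 0.7  0.11 0.99 0.03 1.81] w 0.0855 tilt [-0.0221  0.0145] F [-0.2 -0.6 -0.4]
shift tool xyz [-0.002  -0.001  -0.0039] roll 0.003 rows>= 1.0 1.0
```

View pics/w4.png

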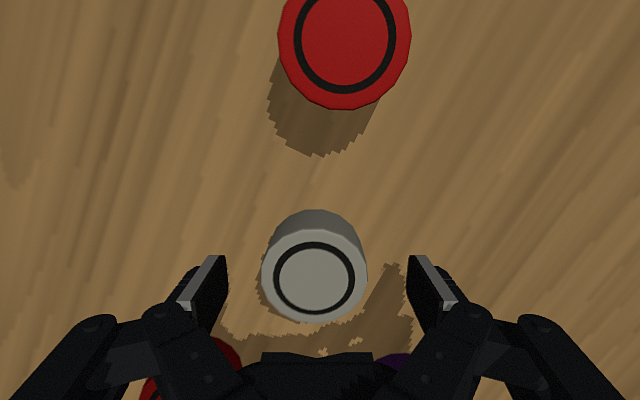

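The puck is between the open fingers at (314,278) and the look-alikes are clear. I'll nudge and close.

Request:
arm_command:
  motion:
    - {"x":-0.001,"y":0,"z":-0.004,"roll":0,"fingers":1}
    - {"x":0,"y":0.001,"z":0,"roll":0,"fingers":0.3}
    - {"x":0,"y":0.001,"z":0,"roll":0,"fingers":0.3}
    - {"x":0,"y":0.001,"z":0,"roll":0,"fingers":0.3}
    - {"x":0,"y":0.001,"z":0,"roll":0,"fingers":0.3}
    - {"x":0,"y":0.001,"z":0,"roll":0,"fingers":0.3}

```text
clock: 5.35
eef_pos: [0.4947, 0.424, 0.0043]
tool_rot: [0.376, 0.608, -0.374, 0.59]
ft_force: [-0.3, -0.0, -1.1]
grip_width: 0.0464
```

```bash
python3 - <<'E'
from h import *
plan(.4871,.4205,.005,.45)
E
```

```text
t 5.35 tcp [0.4947 0.424  0.0043] phi 0.452 q [0.7  0.71 0.13 1.   0.03 1.82] w 0.0464 tilt [-0.0206  0.0156] F [-0.3 -0.  -1.1]
shift tool xyz [-0.0006 -0.0084 -0.0001] roll 0.002 rows>= 1.0 1.0
```

Request:
arm_command:
  motion:
    - {"x":0,"y":0,"z":0,"roll":0,"fingers":0}
    - {"x":-0.01,"y":0,"z":0,"roll":0,"fingers":0}
    - {"x":-0.03,"y":0,"z":0,"roll":0,"fingers":0}
    - {"x":-0.04,"y":0,"z":0,"roll":0,"fingers":0}
    - {"x":-0.04,"y":0,"z":0,"roll":0,"fingers":0}
    - {"x":-0.04,"y":0,"z":0,"roll":0,"fingers":0}
    - {"x":-0.04,"y":0,"z":0,"roll":0,"fingers":0}
    - {"x":-0.02,"y":0,"z":0,"roll":0,"fingers":0}

```text
clock: 6.02
eef_pos: [0.4953, 0.4174, 0.2294]
tool_rot: [0.371, 0.61, -0.379, 0.589]
ft_force: [0.5, 0.7, -0.3]
grip_width: 0.0461
```

```bash
python3 - <<'E'
from h import *
plan(.5087,-.4406,.2,-.9)
snap('wrist','w5')
E
```

```text
t 6.02 tcp [0.4953 0.4174 0.2294] phi 0.453 q [0.69 0.57 0.49 1.51 0.02 1.81] w 0.0461 tilt [-0.0323  0.0055] F [ 0.5  0.7 -0.3]
shift tool xyz [ 0.0242 -0.3623  0.778 ] roll 1.353 rows>= 21.0 11.0
```

View pics/w5.png

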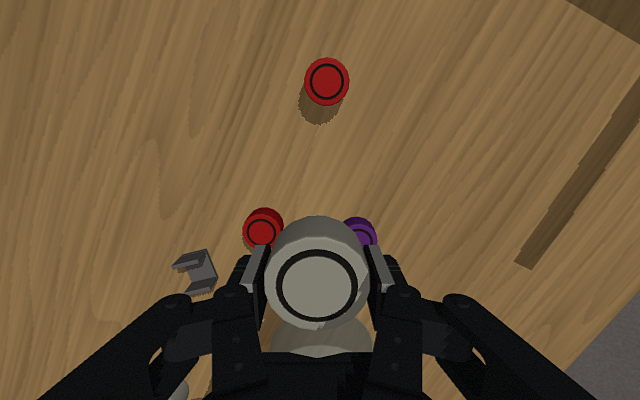

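The stand is held level between the pads at (317,285). I'll carry it to the tray.

Request:
arm_command:
  motion:
    - {"x":0,"y":-0.0165,"z":0.035,"roll":0,"fingers":0}
    - {"x":0,"y":-0.0165,"z":0.035,"roll":0,"fingers":0}
    - {"x":0,"y":-0.0165,"z":0.035,"roll":0,"fingers":0}
    - {"x":0,"y":-0.0165,"z":0.035,"roll":0,"fingers":0}
    - {"x":0,"y":-0.0165,"z":0.035,"roll":0,"fingers":0}
    - {"x":0,"y":-0.0165,"z":0.035,"roll":0,"fingers":0}
    - {"x":0,"y":-0.0165,"z":0.035,"roll":0,"fingers":0}
    - {"x":0,"y":-0.0165,"z":0.035,"roll":0,"fingers":0}
    - {"x":0,"y":-0.0165,"z":0.035,"roll":0,"fingers":0}
    - {"x":0,"y":-0.0165,"z":0.035,"roll":0,"fingers":0}
    - {"x":0,"y":-0.0165,"z":0.035,"roll":0,"fingers":0}
    - {"x":0,"y":-0.0165,"z":0.035,"roll":0,"fingers":0}
    - {"x":0,"y":-0.0165,"z":0.035,"roll":0,"fingers":0}
    - {"x":0,"y":-0.0165,"z":0.035,"roll":0,"fingers":0}
    - {"x":0,"y":-0.0165,"z":0.035,"roll":0,"fingers":0}
    - {"x":0,"y":-0.0165,"z":0.035,"roll":0,"fingers":0}
    - {"x":0,"y":-0.0165,"z":0.035,"roll":0,"fingers":0}
    - {"x":0,"y":-0.0165,"z":0.035,"roll":0,"fingers":0}

```text
clock: 7.57
eef_pos: [0.5079, -0.2981, 0.2337]
tool_rot: [0.374, 0.607, -0.365, 0.598]
ft_force: [0.2, 0.4, 0.2]
grip_width: 0.0464
```

```bash
python3 - <<'E'
from h import *
plan(.5087,-.4406,.1)
E
```

```text
t 7.57 tcp [ 0.5079 -0.2981  0.2337] phi 0.471 q [-0.54  0.43  0.28  1.43  0.01  0.56] w 0.0464 tilt [-0.0044  0.0183] F [0.2 0.4 0.2]
shift tool xyz [ 0.1311 -0.0645  0.1298] roll 0 rows>= 5.0 0.0
```

Request:
arm_command:
  motion:
    - {"x":0.015,"y":-0.011,"z":0.022,"roll":0,"fingers":0}
    - {"x":0.02,"y":-0.011,"z":0.022,"roll":0,"fingers":0}
    - {"x":0.02,"y":-0.011,"z":0.022,"roll":0,"fingers":0}
    - {"x":0.02,"y":-0.011,"z":0.022,"roll":0,"fingers":0}
    - {"x":0.02,"y":-0.011,"z":0.022,"roll":0,"fingers":0}
    - {"x":0.02,"y":-0.011,"z":0.02,"roll":0,"fingers":0}

```text
clock: 8.07
eef_pos: [0.5084, -0.4571, 0.1216]
tool_rot: [0.376, 0.6, -0.368, 0.603]
ft_force: [0.1, 0.3, -1.1]
grip_width: 0.046
```

```bash
python3 - <<'E'
from h import *
plan(.5087,-.4406,.04)
snap('wrist','w6')
plan(.5087,-.4406,.04)
E
```

```text
t 8.07 tcp [ 0.5084 -0.4571  0.1216] phi 0.464 q [-0.74  0.67  0.38  1.28  0.01  0.37] w 0.046 tilt [0.0096 0.0073] F [ 0.1  0.3 -1.1]
shift tool xyz [ 0.0817  0.0067 -0.0144] roll 0 rows>= 2.0 0.0
t 8.12 tcp [ 0.5055 -0.4601  0.1156] phi 0.46 q [-0.74  0.67  0.38  1.28  0.01  0.37] w 0.0463 tilt [0.0037 0.0089] F [ 0.4 -2.8 -3.4]
shift tool xyz [ 0.0758  0.011  -0.0155] roll 0 rows>= 2.0 0.0
```

View pics/w6.png

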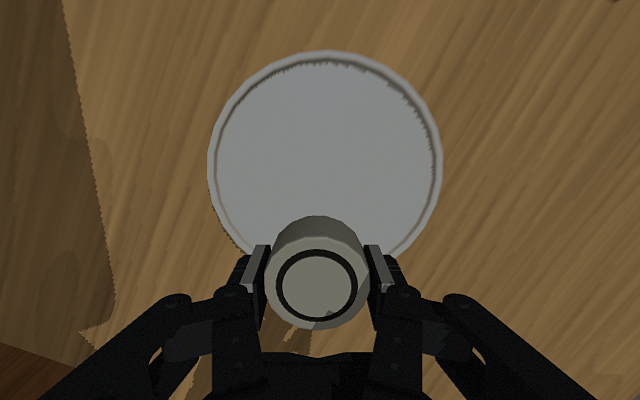

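The stand is held at (316,286) in front of the tray (centre about (325,160)). I'll work out how far the stand sits from the TCP.

```bash
python3 - <<'E'
from h import *
# tcp at image moments
for fn,tcp,uv in (('w5',np.array([.4953,.4174,.2294]),(316.5,286)),('w6',np.array([.5084,-.4571,.1216]),(316.5,286))):
    c=load(fn); P=ray(c,*uv,tcp[2]+.0237); print(P-tcp)
E
```

```text
[ 0.00073075 -0.00197934  0.0237    ]
[-0.00019632 -0.00203973  0.0237    ]
```

Request:
arm_command:
  motion:
    - {"x":0.015,"y":0.004,"z":-0.006,"roll":0,"fingers":0}
    - {"x":0.015,"y":0.004,"z":-0.006,"roll":0,"fingers":0}
    - {"x":0.015,"y":0.004,"z":-0.006,"roll":0,"fingers":0}
    - {"x":0.01,"y":0.001,"z":0,"roll":0,"fingers":0}

```text
clock: 8.45
eef_pos: [0.5069, -0.4412, 0.0579]
tool_rot: [0.378, 0.6, -0.372, 0.598]
ft_force: [-0.5, 0.5, -1.0]
grip_width: 0.0463
```

```bash
python3 - <<'E'
from h import *
plan(.508,-.4386,.0115)
E
```

```text
t 8.45 tcp [ 0.5069 -0.4412  0.0579] phi 0.452 q [-0.72  0.69  0.26  1.14  0.01  0.4 ] w 0.0463 tilt [0.0028 0.0091] F [-0.5  0.5 -1. ]
shift tool xyz [ 0.0464  0.0019 -0.0016] roll 0 rows>= 2.0 0.0
```

Request:
arm_command:
  motion:
    - {"x":0.015,"y":0.001,"z":-0.001,"roll":0,"fingers":0}
    - {"x":0.013,"y":0.001,"z":-0.001,"roll":0,"fingers":0}
    - {"x":0.007,"y":0.001,"z":0,"roll":0,"fingers":0}
    - {"x":0.003,"y":0,"z":0,"roll":0,"fingers":0}

```text
clock: 8.78
eef_pos: [0.5084, -0.4367, 0.0178]
tool_rot: [0.378, 0.601, -0.372, 0.598]
ft_force: [-0.6, 0.2, -1.3]
grip_width: 0.0466
```

```bash
python3 - <<'E'
from h import *
plan(.508,-.4386,.0105)
E
```

```text
t 8.78 tcp [ 0.5084 -0.4367  0.0178] phi 0.453 q [-0.71  0.73  0.21  1.06  0.01  0.4 ] w 0.0466 tilt [0.0011 0.0099] F [-0.6  0.2 -1.3]
shift tool xyz [ 0.0073 -0.0013  0.0016] roll 0 rows>= 1.0 0.0
```

Request:
arm_command:
  motion:
    - {"x":0.003,"y":-0.001,"z":0.002,"roll":0,"fingers":0}
    - {"x":0.003,"y":0,"z":0,"roll":0,"fingers":0}
    - {"x":0.001,"y":0,"z":0,"roll":0,"fingers":0}

```text
clock: 9.03
eef_pos: [0.5091, -0.4397, 0.0114]
tool_rot: [0.378, 0.601, -0.372, 0.599]
ft_force: [0.6, -0.4, -0.4]
grip_width: 0.0463
```

```bash
python3 - <<'E'
from h import *
plan(.508,-.4386,.0105)
E
```

```text
t 9.03 tcp [ 0.5091 -0.4397  0.0114] phi 0.454 q [-0.72  0.74  0.21  1.05  0.01  0.4 ] w 0.0463 tilt [0.0022 0.0087] F [ 0.6 -0.4 -0.4]
shift tool xyz [ 0.001  -0.0005 -0.0014] roll 0 rows>= 1.0 0.0
```

Request:
arm_command:
  motion:
    - {"x":0.001,"y":0,"z":-0.001,"roll":0,"fingers":0}
    - {"x":0.001,"y":0,"z":0,"roll":0,"fingers":0}
    - {"x":0,"y":0,"z":0,"roll":0,"fingers":0.7}
    - {"x":0,"y":0,"z":0,"roll":0,"fingers":0.75}
    - {"x":0,"y":0,"z":0,"roll":0,"fingers":0.8}
    - {"x":0,"y":0,"z":0,"roll":0,"fingers":0.8}

```text
clock: 9.53
eef_pos: [0.5102, -0.4407, 0.0126]
tool_rot: [0.378, 0.598, -0.372, 0.601]
ft_force: [0.4, -0.3, -1.1]
grip_width: 0.0685
```

```bash
python3 - <<'E'
from h import *
plan(.508,-.4386,.0105)
E
```

```text
t 9.53 tcp [ 0.5102 -0.4407  0.0126] phi 0.453 q [-0.72  0.73  0.21  1.04  0.01  0.4 ] w 0.0685 tilt [0.0066 0.0047] F [ 0.4 -0.3 -1.1]
shift tool xyz [ 0.0021 -0.0011 -0.0029] roll 0 rows>= 1.0 0.0
```

Request:
arm_command:
  motion:
    - {"x":-0.02,"y":0,"z":0,"roll":0,"fingers":0.8}
    - {"x":-0.03,"y":0,"z":0,"roll":0,"fingers":0.8}
    - {"x":-0.03,"y":0,"z":0,"roll":0.12,"fingers":1}
    - {"x":-0.03,"y":0,"z":0,"roll":0.12,"fingers":1}
    - {"x":-0.03,"y":0,"z":0,"roll":0.12,"fingers":1}
    - {"x":-0.03,"y":0,"z":0,"roll":0.12,"fingers":1}
    - {"x":-0.03,"y":0,"z":0,"roll":0.12,"fingers":1}
    - {"x":0,"y":0,"z":0,"roll":0.12,"fingers":1}
    - {"x":0,"y":0,"z":0,"roll":0.12,"fingers":1}
    - {"x":0,"y":0,"z":0,"roll":0.12,"fingers":1}
    - {"x":0,"y":0,"z":0.03,"roll":0.05,"fingers":1}
    - {"x":0,"y":0,"z":0.03,"roll":0,"fingers":1}

```text
clock: 10.53
eef_pos: [0.4801, -0.4879, 0.226]
tool_rot: [0.628, 0.332, -0.62, 0.333]
ft_force: [-0.6, -0.1, -1.1]
grip_width: 0.0852
```

```bash
python3 - <<'E'
from h import *
snap('wrist','w7')
plan(.374,-.273,.15,-.562)
E
```

```text
t 10.58 tcp [ 0.4761 -0.4929  0.2257] phi -0.597 q [-0.81  0.63  0.59  1.52  0.01  1.36] w 0.0854 tilt [0.0092 0.0009] F [-1.5 -3.  -1. ]
shift tool xyz [ 0.075  -0.2085 -0.1241] roll -0.035 rows>= 7.0 1.0
```

View pics/w7.png

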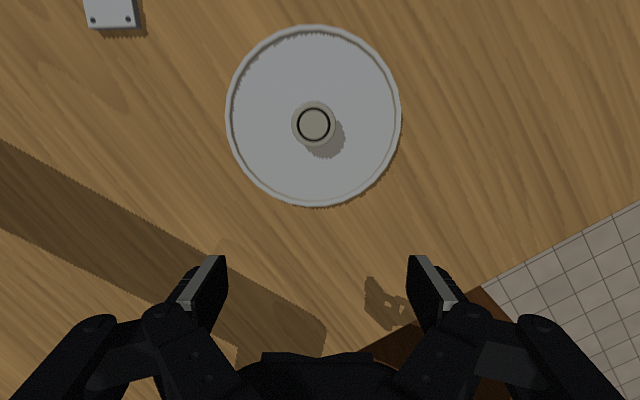

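The stand is upright on the tray with its ring near (313,125), and the tray spans x 224–402, y 24–208. I'll measure it precisely.

```bash
python3 - <<'E'
from h import *
from scipy.optimize import least_squares
crop('w7',280,90,350,160,8,'c7')
c=load('w7'); f=c['frame']; hsv=cv2.cvtColor(f,cv2.COLOR_RGB2HSV)
m=((hsv[...,1]<70)&(hsv[...,2]>80)).astype(np.uint8)
n,l,st,ce=cv2.connectedComponentsWithStats(m); i=l[70,300]; print(st[i])
h=cv2.convexHull(max(cv2.findContours((l==i).astype(np.uint8),0,1)[0],key=len)).reshape(-1,2)
P=np.array([ray(c,u,v,.012) for u,v in h])
r=least_squares(lambda q:np.hypot(P[:,0]-q[0],P[:,1]-q[1])-q[2],[.5,-.44,.1],loss='soft_l1',f_scale=.001); print('tray',r.x, np.abs(r.fun).max())
E
```

```text
[  224    24   178   183 24307]
tray [ 0.50836931 -0.44153873  0.09936151] 0.0007234123863872205
```

View pics/c7.png

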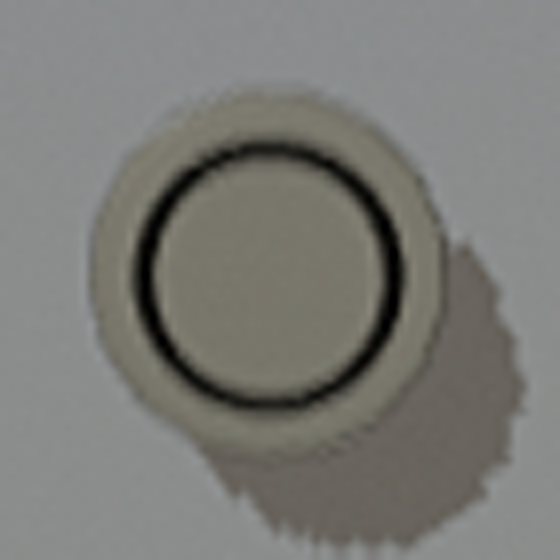

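```bash
python3 - <<'E'
from h import *
c=load('w7'); S=ray(c,(268.5+.5)/8-.5+280,(274.5+.5)/8-.5+90,.034); print(S)
plan(.374,-.273,.15,-.562)
E
```

```text
[ 0.50870252 -0.44178039  0.034     ]
t 10.58 tcp [ 0.4761 -0.4929  0.2257] phi -0.597 q [-0.81  0.63  0.59  1.52  0.01  1.36] w 0.0854 tilt [0.0092 0.0009] F [-1.5 -3.  -1. ]
shift tool xyz [ 0.075  -0.2085 -0.1241] roll -0.035 rows>= 7.0 1.0
```

```bash
python3 - <<'E'
from h import *
plan(.411,-.2142,.09,-.562)
E
```

```text
t 10.58 tcp [ 0.4761 -0.4929  0.2257] phi -0.597 q [-0.81  0.63  0.59  1.52  0.01  1.36] w 0.0854 tilt [0.0092 0.0009] F [-1.5 -3.  -1. ]
shift tool xyz [ 0.1354 -0.2114 -0.1932] roll -0.035 rows>= 8.0 1.0
```

Request:
arm_command:
  motion:
    - {"x":0,"y":-0.015,"z":-0.014,"roll":-0.035,"fingers":1}
    - {"x":0.015,"y":-0.025,"z":-0.022,"roll":0,"fingers":1}
    - {"x":0.015,"y":-0.025,"z":-0.022,"roll":0,"fingers":1}
    - {"x":0.015,"y":-0.025,"z":-0.022,"roll":0,"fingers":1}
    - {"x":0.015,"y":-0.025,"z":-0.022,"roll":0,"fingers":1}
    - {"x":0.015,"y":-0.025,"z":-0.022,"roll":0,"fingers":1}
    - {"x":0.015,"y":-0.025,"z":-0.022,"roll":0,"fingers":1}
    - {"x":0.015,"y":-0.025,"z":-0.022,"roll":0,"fingers":1}
    - {"x":0.015,"y":-0.018,"z":-0.018,"roll":0,"fingers":1}
    - {"x":0,"y":0,"z":0,"roll":0,"fingers":1}

```text
clock: 11.42
eef_pos: [0.3942, -0.22, 0.0982]
tool_rot: [0.624, 0.334, -0.617, 0.343]
ft_force: [-0.7, 0.6, 0.4]
grip_width: 0.0855
```

```bash
python3 - <<'E'
from h import *
snap('wrist','w8')
plan(.411,-.2142,.04,-.562)
E
```

```text
t 11.47 tcp [ 0.396  -0.2222  0.0997] phi -0.573 q [-0.51  0.24 -0.36  0.95  0.    1.63] w 0.0853 tilt [ 0.0172 -0.0085] F [-0.  -0.3  0.2]
shift tool xyz [ 0.0599  0.0071 -0.0147] roll -0.011 rows>= 2.0 1.0
```

View pics/w8.png

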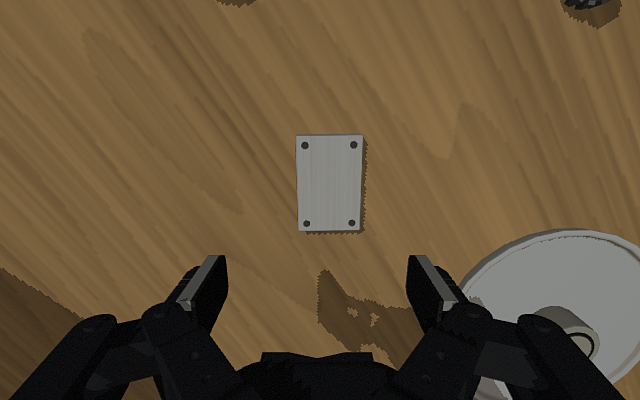

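The plate is ahead of the open fingers, with dots at (305,145), (353,144), (307,224) and (351,223).

```bash
python3 - <<'E'
from h import *
c=load('w8'); P=np.array([ray(c,u,v,.012) for u,v in ((304.5,145.5),(353.5,144.5),(306.5,224),(351.5,223))]); print(P.mean(0))
v=(P[1]-P[0]+P[3]-P[2]); w=P[0]-P[2]+P[1]-P[3]; print(np.arctan2(v[1],v[0]),np.arctan2(w[1],w[0]))
m=P.mean(0)
plan(m[0],m[1],.035,np.arctan2(v[1],v[0]))
E
```

```text
[ 0.41104406 -0.21414137  0.012     ]
-0.5551203593462086 1.0100058815381716
t 11.47 tcp [ 0.396  -0.2222  0.0997] phi -0.573 q [-0.51  0.24 -0.36  0.95  0.    1.63] w 0.0853 tilt [ 0.0172 -0.0085] F [-0.  -0.3  0.2]
shift tool xyz [ 0.0649  0.007  -0.0148] roll -0.018 rows>= 2.0 1.0
```

Request:
arm_command:
  motion:
    - {"x":0.022,"y":0.002,"z":-0.005,"roll":-0.016,"fingers":1}
    - {"x":0.022,"y":0.002,"z":-0.005,"roll":0,"fingers":1}
    - {"x":0.022,"y":0.002,"z":-0.005,"roll":0,"fingers":1}
    - {"x":0.008,"y":0,"z":0,"roll":0,"fingers":1}

```text
clock: 11.8
eef_pos: [0.4188, -0.2187, 0.0305]
tool_rot: [0.625, 0.332, -0.611, 0.355]
ft_force: [0.1, -0.2, 0.2]
grip_width: 0.0852
```

```bash
python3 - <<'E'
from h import *
plan(.411,-.2142,.003,-.56)
E
```

```text
t 11.8 tcp [ 0.4188 -0.2187  0.0305] phi -0.557 q [-0.48  0.36 -0.42  0.76 -0.    1.65] w 0.0852 tilt [ 0.0334 -0.0188] F [ 0.1 -0.2  0.2]
shift tool xyz [ 0.0271 -0.01    0.0004] roll 0.003 rows>= 1.0 1.0
```

Request:
arm_command:
  motion:
    - {"x":-0.035,"y":-0.003,"z":0,"roll":0,"fingers":1}
    - {"x":-0.035,"y":-0.003,"z":0,"roll":0,"fingers":1}
    - {"x":-0.035,"y":-0.003,"z":0,"roll":0,"fingers":1}

```text
clock: 12.05
eef_pos: [0.4028, -0.2115, 0.128]
tool_rot: [0.621, 0.338, -0.616, 0.348]
ft_force: [1.3, -1.2, -0.2]
grip_width: 0.085
```

```bash
python3 - <<'E'
from h import *
plan(.411,-.2142,.003,-.56)
E
```

```text
t 12.05 tcp [ 0.4028 -0.2115  0.128 ] phi -0.558 q [-0.48  0.22 -0.31  1.03 -0.    1.65] w 0.085 tilt [ 0.0123 -0.0091] F [ 1.3 -1.2 -0.2]
shift tool xyz [ 0.1251  0.0065 -0.0022] roll 0.002 rows>= 4.0 1.0
```

Request:
arm_command:
  motion:
    - {"x":0.008,"y":0,"z":0,"roll":0,"fingers":1}
    - {"x":0.008,"y":0,"z":0,"roll":0,"fingers":1}
    - {"x":0.008,"y":0,"z":0,"roll":0,"fingers":1}

```text
clock: 12.3
eef_pos: [0.4119, -0.2187, 0.116]
tool_rot: [0.626, 0.329, -0.612, 0.355]
ft_force: [-0.3, -0.7, -0.4]
grip_width: 0.0856
```

```bash
python3 - <<'E'
from h import *
plan(.411,-.2142,.003,-.56)
E
```

```text
t 12.3 tcp [ 0.4119 -0.2187  0.116 ] phi -0.561 q [-0.49  0.23 -0.33  0.97 -0.    1.65] w 0.0856 tilt [ 0.0344 -0.0219] F [-0.3 -0.7 -0.4]
shift tool xyz [ 0.1128 -0.0078 -0.0033] roll -0.001 rows>= 3.0 1.0
```

Request:
arm_command:
  motion:
    - {"x":0.02,"y":-0.002,"z":-0.001,"roll":0,"fingers":1}
    - {"x":0.02,"y":-0.002,"z":-0.001,"roll":0,"fingers":1}
    - {"x":0.02,"y":-0.002,"z":-0.001,"roll":0,"fingers":1}
    - {"x":0.015,"y":-0.002,"z":0,"roll":0,"fingers":1}
    - {"x":0.005,"y":0,"z":0,"roll":0,"fingers":1}
    - {"x":0.005,"y":0,"z":0,"roll":0,"fingers":1}

```text
clock: 12.8
eef_pos: [0.4092, -0.2163, 0.0239]
tool_rot: [0.626, 0.328, -0.613, 0.354]
ft_force: [-0.2, -0.3, 0.4]
grip_width: 0.0855
```

```bash
python3 - <<'E'
from h import *
plan(.411,-.2142,.003,-.56)
E
```

```text
t 12.8 tcp [ 0.4092 -0.2163  0.0239] phi -0.564 q [-0.48  0.35 -0.45  0.73 -0.    1.65] w 0.0855 tilt [ 0.0338 -0.0229] F [-0.2 -0.3  0.4]
shift tool xyz [ 0.0209 -0.0005 -0.0028] roll -0.004 rows>= 1.0 1.0
```

Request:
arm_command:
  motion:
    - {"x":0.008,"y":0,"z":-0.001,"roll":0,"fingers":1}
    - {"x":0.007,"y":0,"z":-0.001,"roll":0,"fingers":1}
    - {"x":0.003,"y":0,"z":-0.001,"roll":0,"fingers":1}
    - {"x":0.001,"y":0,"z":0,"roll":0,"fingers":1}

```text
clock: 13.13
eef_pos: [0.4116, -0.2146, 0.0023]
tool_rot: [0.626, 0.328, -0.613, 0.353]
ft_force: [-0.5, 0.2, -0.2]
grip_width: 0.0851
```

```bash
python3 - <<'E'
from h import *
snap('wrist','w9')
plan(.411,-.2142,.003,-.56)
E
```

```text
t 13.18 tcp [ 0.4115 -0.2146  0.0024] phi -0.565 q [-0.48  0.39 -0.47  0.67 -0.    1.66] w 0.0854 tilt [ 0.0324 -0.0224] F [ 0.5 -0.1 -0.5]
shift tool xyz [-0.0007 -0.0006 -0.0001] roll -0.005 rows>= 1.0 1.0
```

View pics/w9.png

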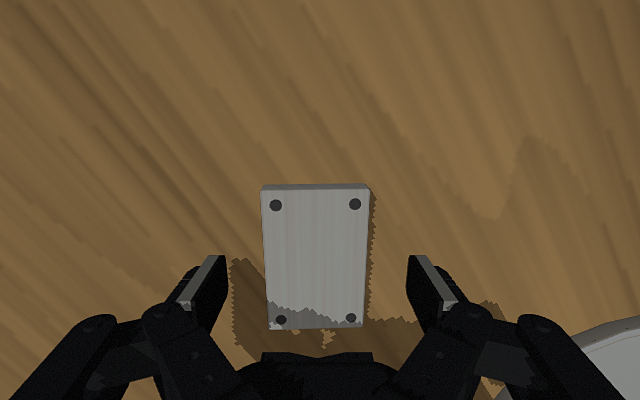

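The plate sits squarely between the pads, at x 262–368 and y 185–330. Closing.

Request:
arm_command:
  motion:
    - {"x":0,"y":0,"z":0,"roll":0,"fingers":0.4}
    - {"x":0,"y":0,"z":0,"roll":0,"fingers":0.4}
    - {"x":0,"y":0,"z":0,"roll":0,"fingers":0.4}
    - {"x":0,"y":0,"z":0,"roll":0,"fingers":0}
    - {"x":0,"y":0,"z":0,"roll":0,"fingers":0}
    - {"x":0,"y":0,"z":0,"roll":0,"fingers":0}

```text
clock: 13.68
eef_pos: [0.4133, -0.2154, 0.0049]
tool_rot: [0.627, 0.327, -0.612, 0.355]
ft_force: [0.4, -0.1, -0.6]
grip_width: 0.0477
```

```bash
python3 - <<'E'
from h import *
plan(.411,-.2142,.003,-.56)
E
```

```text
t 13.68 tcp [ 0.4133 -0.2154  0.0049] phi -0.565 q [-0.48  0.38 -0.47  0.68 -0.01  1.66] w 0.0477 tilt [ 0.0366 -0.0246] F [ 0.4 -0.1 -0.6]
shift tool xyz [ 0.0017 -0.0026  0.0002] roll -0.005 rows>= 1.0 1.0
```

Request:
arm_command:
  motion:
    - {"x":-0.005,"y":0,"z":0,"roll":0,"fingers":0}
    - {"x":-0.015,"y":0,"z":0,"roll":0,"fingers":0}
    - {"x":-0.02,"y":0,"z":0,"roll":0,"fingers":0}
    - {"x":-0.025,"y":0,"z":0,"roll":0,"fingers":0}
    - {"x":-0.025,"y":0,"z":0,"roll":0,"fingers":0}
    - {"x":-0.02,"y":0,"z":0,"roll":0,"fingers":0}
    - {"x":-0.01,"y":0,"z":0,"roll":0,"fingers":0}

```text
clock: 14.27
eef_pos: [0.4045, -0.2102, 0.1273]
tool_rot: [0.624, 0.33, -0.615, 0.351]
ft_force: [-0.3, -0.5, -1.8]
grip_width: 0.0475
```

```bash
python3 - <<'E'
from h import *
snap('wrist','w10')
plan(.5087,-.4418,.13)
E
```

```text
t 14.32 tcp [ 0.4056 -0.2108  0.1287] phi -0.565 q [-0.48  0.21 -0.32  1.01 -0.01  1.66] w 0.048 tilt [ 0.0292 -0.0208] F [ 0.6 -0.5  0.7]
shift tool xyz [0.0066 0.2107 0.1399] roll 0 rows>= 7.0 0.0
```

View pics/w10.png

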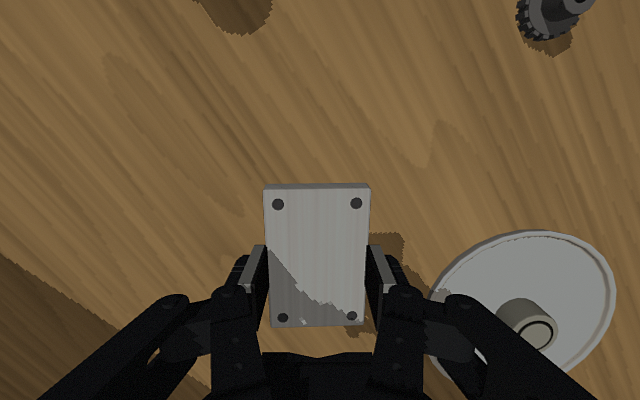

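The plate is held level, with dots at (277,204), (356,203), (282,318) and (351,316). I'll get the plate's offset from the TCP.

```bash
python3 - <<'E'
from h import *
o,M,p=state()
c=load('w10'); tcp=np.array([.4045,-.2102,.1273]); P=np.array([ray(c,u,v,tcp[2]+.0071) for u,v in ((277.5,204),(356,203.5),(282.5,318),(351.5,316))]); m=P.mean(0); print('offset world',m-tcp,'tool',M.T@(m-tcp))
print([np.linalg.norm(P[i]-P[j]).round(4) for i,j in((0,1),(0,2),(1,3),(2,3))])
d=(m-tcp); plan(.5087-d[0],-.4418-d[1],.13)
E
```

```text
offset world [-0.00014086 -0.000483    0.0071    ] tool [-0.00708949  0.00039365  0.00049737]
[np.float64(0.0364), np.float64(0.0631), np.float64(0.0626), np.float64(0.0363)]
t 14.32 tcp [ 0.4056 -0.2108  0.1287] phi -0.565 q [-0.48  0.21 -0.32  1.01 -0.01  1.66] w 0.048 tilt [ 0.0292 -0.0208] F [ 0.6 -0.5  0.7]
shift tool xyz [0.0066 0.2105 0.1394] roll 0 rows>= 7.0 0.0
```

Request:
arm_command:
  motion:
    - {"x":0,"y":0.02,"z":0.013,"roll":0,"fingers":0}
    - {"x":0,"y":0.026,"z":0.0175,"roll":0,"fingers":0}
    - {"x":0,"y":0.026,"z":0.0175,"roll":0,"fingers":0}
    - {"x":0,"y":0.026,"z":0.0175,"roll":0,"fingers":0}
    - {"x":0,"y":0.026,"z":0.0175,"roll":0,"fingers":0}
    - {"x":0,"y":0.026,"z":0.0175,"roll":0,"fingers":0}
    - {"x":0,"y":0.026,"z":0.0175,"roll":0,"fingers":0}
    - {"x":0,"y":0.02,"z":0.013,"roll":0,"fingers":0}
    - {"x":0,"y":0.01,"z":0.006,"roll":0,"fingers":0}

```text
clock: 15.07
eef_pos: [0.5064, -0.4412, 0.1318]
tool_rot: [0.623, 0.334, -0.614, 0.351]
ft_force: [-0.5, 0.2, -2.9]
grip_width: 0.0477
```

```bash
python3 - <<'E'
from h import *
snap('wrist','w11')
plan(.5088,-.4413,.07)
E
```

```text
t 15.12 tcp [ 0.5068 -0.4425  0.1313] phi -0.56 q [-0.72  0.61  0.32  1.24  0.    1.41] w 0.0477 tilt [ 0.0247 -0.0167] F [ 1.3 -2.3 -1.6]
shift tool xyz [ 0.0613 -0.0007 -0.0021] roll 0 rows>= 2.0 0.0
```

View pics/w11.png

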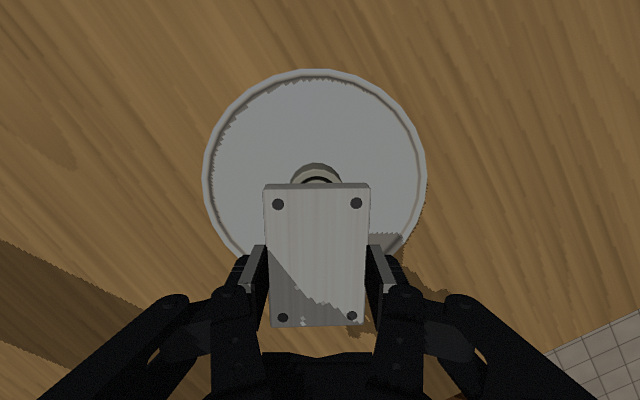

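The plate is over the tray, with the stand showing behind it at (316,175). Lowering it in steps.

Request:
arm_command:
  motion:
    - {"x":0.015,"y":0,"z":-0.001,"roll":0,"fingers":0}
    - {"x":0.02,"y":0,"z":-0.001,"roll":0,"fingers":0}
    - {"x":0.018,"y":0,"z":0,"roll":0,"fingers":0}
    - {"x":0.01,"y":0,"z":0,"roll":0,"fingers":0}
    - {"x":0.005,"y":0,"z":0,"roll":0,"fingers":0}

```text
clock: 15.53
eef_pos: [0.5089, -0.4427, 0.0581]
tool_rot: [0.624, 0.333, -0.614, 0.35]
ft_force: [-0.6, -0.1, -1.5]
grip_width: 0.0477
```

```bash
python3 - <<'E'
from h import *
plan(.5088,-.4413,.04)
E
```

```text
t 15.53 tcp [ 0.5089 -0.4427  0.0581] phi -0.563 q [-0.72  0.67  0.22  1.09  0.    1.42] w 0.0477 tilt [ 0.0235 -0.0152] F [-0.6 -0.1 -1.5]
shift tool xyz [ 0.0181 -0.0014 -0.0011] roll 0 rows>= 1.0 0.0
```

Request:
arm_command:
  motion:
    - {"x":0.006,"y":-0.001,"z":-0.001,"roll":0,"fingers":0}
    - {"x":0.006,"y":0,"z":0,"roll":0,"fingers":0}
    - {"x":0.003,"y":0,"z":0,"roll":0,"fingers":0}
    - {"x":0.002,"y":0,"z":0,"roll":0,"fingers":0}

```text
clock: 15.87
eef_pos: [0.5082, -0.4398, 0.0389]
tool_rot: [0.623, 0.334, -0.615, 0.35]
ft_force: [0.2, -0.4, -1.1]
grip_width: 0.0481
```

```bash
python3 - <<'E'
from h import *
plan(.5088,-.4413,.039)
E
```

```text
t 15.87 tcp [ 0.5082 -0.4398  0.0389] phi -0.562 q [-0.72  0.69  0.2   1.05  0.    1.42] w 0.0481 tilt [ 0.0213 -0.0131] F [ 0.2 -0.4 -1.1]
shift tool xyz [-0.0001  0.0013  0.0009] roll 0 rows>= 1.0 0.0
```

Request:
arm_command:
  motion:
    - {"x":0.002,"y":0.001,"z":0.001,"roll":0,"fingers":0}
    - {"x":0.001,"y":0,"z":0,"roll":0,"fingers":0}

```text
clock: 16.03
eef_pos: [0.509, -0.4405, 0.0387]
tool_rot: [0.624, 0.334, -0.614, 0.35]
ft_force: [-0.5, -0.5, -1.1]
grip_width: 0.0476
```

```bash
python3 - <<'E'
from h import *
plan(.5088,-.4413,.039)
E
```

```text
t 16.03 tcp [ 0.509  -0.4405  0.0387] phi -0.561 q [-0.72  0.69  0.2   1.05  0.01  1.42] w 0.0476 tilt [ 0.0229 -0.0125] F [-0.5 -0.5 -1.1]
shift tool xyz [-0.0003  0.0002  0.0008] roll 0 rows>= 1.0 0.0
```

Request:
arm_command:
  motion:
    - {"x":0.002,"y":0,"z":0,"roll":0,"fingers":0}
    - {"x":0.002,"y":0,"z":0,"roll":0,"fingers":0}

```text
clock: 16.2
eef_pos: [0.5098, -0.4411, 0.0383]
tool_rot: [0.624, 0.333, -0.613, 0.351]
ft_force: [-5.9, 5.4, 10.9]
grip_width: 0.0479
```

```bash
python3 - <<'E'
from h import *
plan(.5088,-.4413,.039)
E
```

```text
t 16.2 tcp [ 0.5098 -0.4411  0.0383] phi -0.561 q [-0.72  0.69  0.2   1.05  0.01  1.42] w 0.0479 tilt [ 0.0253 -0.0148] F [-5.9  5.4 10.9]
shift tool xyz [-0.0007 -0.0007  0.0007] roll 0 rows>= 1.0 0.0
```

Contact: 10.9 N upward, so the plate rests on the stand. Releasing.

Request:
arm_command:
  motion:
    - {"x":-0.001,"y":0,"z":0,"roll":0,"fingers":0.65}
    - {"x":0,"y":0,"z":0,"roll":0,"fingers":0.75}
    - {"x":0,"y":0,"z":0,"roll":0,"fingers":0.85}
    - {"x":0,"y":0,"z":0,"roll":0,"fingers":0.85}
    - {"x":-0.01,"y":0,"z":0,"roll":0,"fingers":0.85}
    - {"x":-0.03,"y":0,"z":0,"roll":0,"fingers":0.85}
    - {"x":-0.03,"y":0,"z":0,"roll":0,"fingers":1}
    - {"x":-0.03,"y":0,"z":0.02,"roll":0,"fingers":1}
    - {"x":-0.03,"y":0,"z":0.03,"roll":0,"fingers":1}
    - {"x":-0.02,"y":0,"z":0.02,"roll":0,"fingers":1}

```text
clock: 17.03
eef_pos: [0.469, -0.4939, 0.1918]
tool_rot: [0.622, 0.339, -0.613, 0.351]
ft_force: [0.1, -0.1, -0.3]
grip_width: 0.0854
```

```bash
python3 - <<'E'
from h import *
snap('wrist','w12')
plan(.6345,-.1845,.15)
crop('w12',260,50,380,180,5,'c12')
E
```

```text
t 17.08 tcp [ 0.4682 -0.4984  0.1965] phi -0.556 q [-0.82  0.61  0.48  1.41  0.01  1.31] w 0.0854 tilt [ 0.0233 -0.0154] F [-0.3 -1.9  4. ]
shift tool xyz [ 0.0455 -0.0257 -0.3544] roll 0 rows>= 9.0 0.0
```

View pics/w12.png

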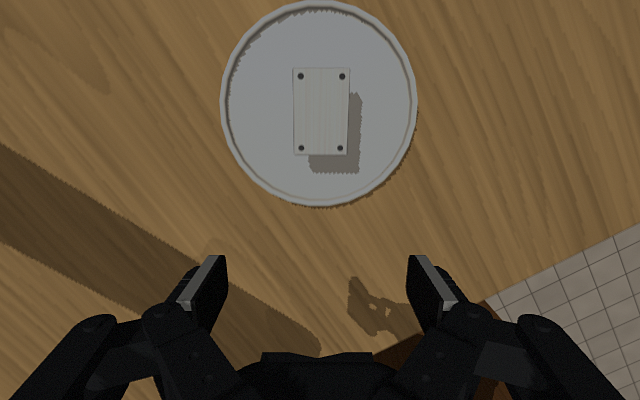

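View pics/c12.png

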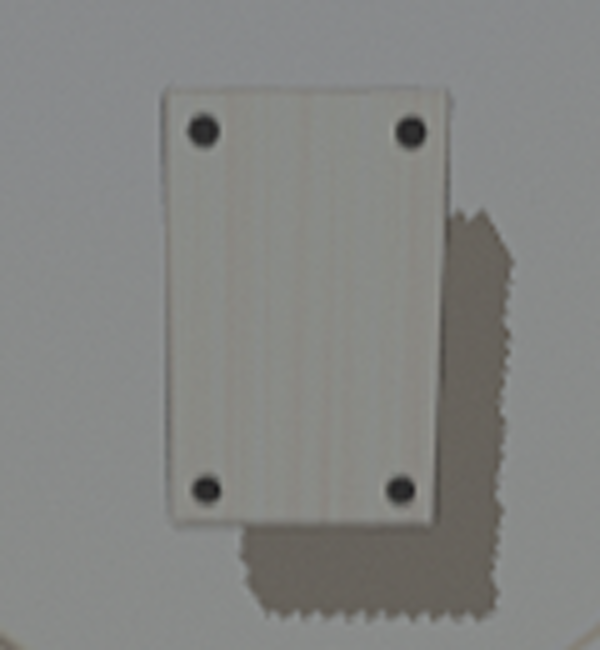

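The plate lies flat on the stand, with dots at (204,130), (411,131), (207,489) and (401,489) in the crop.

```bash
python3 - <<'E'
from h import *
c=load('w12'); P=np.array([ray(c,(x+.5)/5-.5+260,(y+.5)/5-.5+50,.046) for x,y in ((204,130),(411,131),(207,489),(401,489))]); print(P.mean(0)); print([np.linalg.norm(P[i]-P[j]).round(4) for i,j in((0,1),(0,2),(1,3),(2,3))])
g=load('w10')
from h import crop
for z in (.15,): plan(.6345-.044,-.1845-.06,.17)
E
```

```text
[ 0.50961024 -0.44125111  0.046     ]
[np.float64(0.0361), np.float64(0.0622), np.float64(0.0622), np.float64(0.0362)]
t 17.08 tcp [ 0.4682 -0.4984  0.1965] phi -0.556 q [-0.82  0.61  0.48  1.41  0.01  1.31] w 0.0854 tilt [ 0.0233 -0.0154] F [-0.3 -1.9  4. ]
shift tool xyz [ 0.0254 -0.0309 -0.2802] roll 0 rows>= 7.0 0.0
```

Request:
arm_command:
  motion:
    - {"x":0,"y":-0.004,"z":-0.025,"roll":0,"fingers":1}
    - {"x":0.003,"y":-0.004,"z":-0.037,"roll":0,"fingers":1}
    - {"x":0.003,"y":-0.004,"z":-0.037,"roll":0,"fingers":1}
    - {"x":0.003,"y":-0.004,"z":-0.037,"roll":0,"fingers":1}
    - {"x":0.003,"y":-0.004,"z":-0.037,"roll":0,"fingers":1}
    - {"x":0.003,"y":-0.004,"z":-0.037,"roll":0,"fingers":1}
    - {"x":0.003,"y":-0.004,"z":-0.037,"roll":0,"fingers":1}
    - {"x":0.003,"y":-0.004,"z":-0.025,"roll":0,"fingers":1}
    - {"x":0,"y":0,"z":-0.01,"roll":0,"fingers":1}

```text
clock: 17.83
eef_pos: [0.5961, -0.2446, 0.1827]
tool_rot: [0.628, 0.322, -0.614, 0.353]
ft_force: [0.6, 0.0, 0.5]
grip_width: 0.0854
```

```bash
python3 - <<'E'
from h import *
snap('wrist','w13')
plan(.6345,-.1845,.08)
E
```

```text
t 17.88 tcp [ 0.5971 -0.244   0.1831] phi -0.573 q [-0.38  0.52  0.28  1.29 -0.01  1.76] w 0.0856 tilt [ 0.0391 -0.0289] F [0.4 1.  0.3]
shift tool xyz [ 0.1027 -0.0058 -0.0706] roll 0 rows>= 3.0 0.0
```

View pics/w13.png

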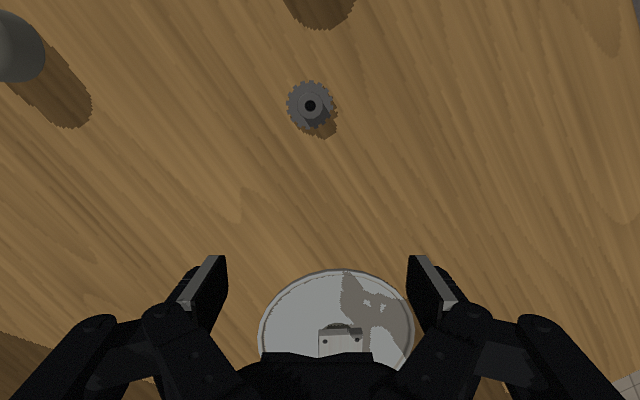

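The gear is hub-up with its bore at (310,106), in clear space. I'll crop to read it exactly.

```bash
python3 - <<'E'
from h import *
crop('w13',275,70,345,140,8,'c13')
E
```

```text
(no output)
```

View pics/c13.png

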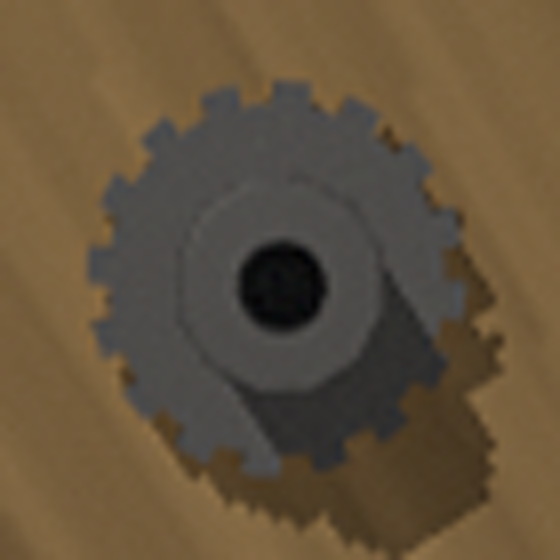

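```bash
python3 - <<'E'
from h import *
c=load('w13'); f=lambda x,y:((x+.5)/8-.5+275,(y+.5)/8-.5+70)
print(ray(c,*f(283,286),.034),ray(c,*f(279,277),.012))
G=ray(c,*f(283,286),.034); plan(G[0],G[1],.08)
E
```

```text
[ 0.63602595 -0.18536889  0.034     ] [ 0.6364568  -0.18495024  0.012     ]
t 17.88 tcp [ 0.5971 -0.244   0.1831] phi -0.573 q [-0.38  0.52  0.28  1.29 -0.01  1.76] w 0.0856 tilt [ 0.0391 -0.0289] F [0.4 1.  0.3]
shift tool xyz [ 0.1028 -0.0041 -0.0706] roll 0 rows>= 3.0 0.0
```

Request:
arm_command:
  motion:
    - {"x":0.008,"y":0,"z":-0.008,"roll":0,"fingers":1}
    - {"x":0.013,"y":0,"z":-0.009,"roll":0,"fingers":1}
    - {"x":0.013,"y":0,"z":-0.009,"roll":0,"fingers":1}
    - {"x":0.013,"y":0,"z":-0.009,"roll":0,"fingers":1}
    - {"x":0.013,"y":0,"z":-0.009,"roll":0,"fingers":1}
    - {"x":0.013,"y":0,"z":-0.009,"roll":0,"fingers":1}
    - {"x":0.013,"y":0,"z":-0.009,"roll":0,"fingers":0.8}
    - {"x":0.01,"y":0,"z":-0.005,"roll":0,"fingers":0.8}

```text
clock: 18.55
eef_pos: [0.6406, -0.1995, 0.0862]
tool_rot: [0.632, 0.314, -0.614, 0.353]
ft_force: [-0.6, 0.3, 0.3]
grip_width: 0.0683
```

```bash
python3 - <<'E'
from h import *
plan(.636,-.1852,.045)
E
```

```text
t 18.55 tcp [ 0.6406 -0.1995  0.0862] phi -0.586 q [-0.29  0.62  0.2   1.1  -0.02  1.86] w 0.0683 tilt [ 0.0477 -0.0369] F [-0.6  0.3  0.3]
shift tool xyz [ 0.0404 -0.0142 -0.0095] roll 0 rows>= 2.0 0.0
```

Request:
arm_command:
  motion:
    - {"x":0,"y":0,"z":0,"roll":-0.12,"fingers":0.8}
    - {"x":0,"y":0,"z":0,"roll":-0.12,"fingers":0.8}
    - {"x":0,"y":0,"z":0,"roll":-0.12,"fingers":0.8}
    - {"x":0,"y":0,"z":0,"roll":-0.12,"fingers":0.8}
    - {"x":0,"y":0,"z":0,"roll":-0.12,"fingers":0.8}
    - {"x":0,"y":0,"z":0,"roll":-0.12,"fingers":0.8}
    - {"x":0,"y":0,"z":0,"roll":-0.12,"fingers":0.8}
    - {"x":0,"y":0,"z":0,"roll":-0.12,"fingers":0.8}
    - {"x":0,"y":0,"z":0,"roll":-0.12,"fingers":0.8}
    - {"x":0,"y":0,"z":0,"roll":-0.12,"fingers":0.8}
    - {"x":0,"y":0,"z":0,"roll":-0.12,"fingers":0.8}
    - {"x":0,"y":0,"z":0,"roll":-0.12,"fingers":0.8}
    - {"x":0,"y":0,"z":0,"roll":-0.12,"fingers":0.8}

```text
clock: 19.63
eef_pos: [0.6363, -0.2091, 0.0741]
tool_rot: [0.178, 0.666, -0.197, 0.697]
ft_force: [-0.0, 0.1, -0.8]
grip_width: 0.068
```

```bash
python3 - <<'E'
from h import *
plan(.636,-.1852,.07,.98)
E
```

```text
t 19.63 tcp [ 0.6363 -0.2091  0.0741] phi 1.034 q [-0.31  0.64  0.2   1.09 -0.03  0.23] w 0.068 tilt [ 0.0359 -0.0377] F [-0.   0.1 -0.8]
shift tool xyz [ 0.0032  0.0204 -0.0127] roll 0.054 rows>= 1.0 1.0
```

Request:
arm_command:
  motion:
    - {"x":0,"y":0.007,"z":-0.004,"roll":0.025,"fingers":0.8}
    - {"x":0,"y":0.007,"z":-0.004,"roll":0.025,"fingers":0.8}
    - {"x":0.005,"y":0.006,"z":-0.004,"roll":0,"fingers":0.8}
    - {"x":0.005,"y":0,"z":0,"roll":0,"fingers":0.8}

```text
clock: 19.97
eef_pos: [0.6374, -0.1897, 0.0623]
tool_rot: [0.196, 0.66, -0.215, 0.693]
ft_force: [0.2, -0.3, -0.6]
grip_width: 0.0681
```

```bash
python3 - <<'E'
from h import *
snap('wrist','w14')
plan(.636,-.1852,.04)
E
```

```text
t 20.02 tcp [ 0.6368 -0.1903  0.0611] phi 0.98 q [-0.28  0.64  0.17  1.05 -0.03  0.31] w 0.0683 tilt [ 0.036  -0.0399] F [ 0.3 -0.3 -1.4]
shift tool xyz [ 0.0208  0.004  -0.0046] roll 0 rows>= 1.0 0.0
```

View pics/w14.png

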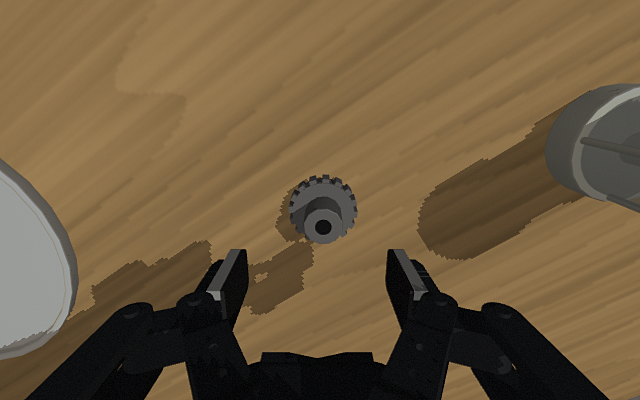

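The bore is now at (323,227), ahead of the fingers, and the lantern (600,150) is clear. I'll check it against the earlier estimate.

```bash
python3 - <<'E'
from h import *
c=load('w14'); print(ray(c,323.5,227.3,.034))
plan(.636,-.1852,.018)
E
```

```text
[ 0.63610026 -0.18552645  0.034     ]
t 20.02 tcp [ 0.6368 -0.1903  0.0611] phi 0.98 q [-0.28  0.64  0.17  1.05 -0.03  0.31] w 0.0683 tilt [ 0.036  -0.0399] F [ 0.3 -0.3 -1.4]
shift tool xyz [ 0.0428  0.0043 -0.0057] roll 0 rows>= 2.0 0.0
```

Request:
arm_command:
  motion:
    - {"x":0.01,"y":0.001,"z":-0.002,"roll":0,"fingers":0.8}
    - {"x":0.012,"y":0.001,"z":-0.002,"roll":0,"fingers":0.7}
    - {"x":0.01,"y":0.001,"z":-0.001,"roll":0,"fingers":0.7}
    - {"x":0.005,"y":0.001,"z":-0.001,"roll":0,"fingers":0.7}

```text
clock: 20.35
eef_pos: [0.6355, -0.1868, 0.0206]
tool_rot: [0.196, 0.659, -0.216, 0.693]
ft_force: [0.0, -0.8, -0.0]
grip_width: 0.0593
```

```bash
python3 - <<'E'
from h import *
plan(.636,-.1852,.017)
E
```

```text
t 20.35 tcp [ 0.6355 -0.1868  0.0206] phi 0.979 q [-0.27  0.67  0.11  0.96 -0.03  0.32] w 0.0593 tilt [ 0.0372 -0.0414] F [ 0.  -0.8 -0. ]
shift tool xyz [ 0.0036  0.0017 -0.0007] roll 0 rows>= 1.0 0.0
```

Request:
arm_command:
  motion:
    - {"x":0.002,"y":0.001,"z":0,"roll":0,"fingers":0.5}
    - {"x":0,"y":0,"z":0,"roll":0,"fingers":0.2}
    - {"x":0,"y":0,"z":0,"roll":0,"fingers":0.2}
    - {"x":0,"y":0,"z":0,"roll":0,"fingers":0.1}
    - {"x":0,"y":0,"z":0,"roll":0,"fingers":0}
    - {"x":0,"y":0,"z":0,"roll":0,"fingers":0}
    - {"x":0,"y":0,"z":0,"roll":0,"fingers":0}

```text
clock: 20.93
eef_pos: [0.6357, -0.1863, 0.0169]
tool_rot: [0.196, 0.66, -0.216, 0.692]
ft_force: [0.5, -0.9, -0.7]
grip_width: 0.0218
```

```bash
python3 - <<'E'
from h import *
plan(.636,-.1852,.017)
E
```

```text
t 20.93 tcp [ 0.6357 -0.1863  0.0169] phi 0.979 q [-0.27  0.68  0.11  0.96 -0.03  0.32] w 0.0218 tilt [ 0.0354 -0.041 ] F [ 0.5 -0.9 -0.7]
shift tool xyz [-0.0001  0.0011 -0.0004] roll 0 rows>= 1.0 0.0
```

Request:
arm_command:
  motion:
    - {"x":-0.01,"y":0,"z":0,"roll":0,"fingers":0}
    - {"x":-0.025,"y":0,"z":0,"roll":0,"fingers":0}
    - {"x":-0.03,"y":0,"z":0,"roll":0,"fingers":0}
    - {"x":-0.03,"y":0,"z":0,"roll":0,"fingers":0}
    - {"x":-0.02,"y":0,"z":0,"roll":0,"fingers":0}
    - {"x":-0.01,"y":0,"z":0,"roll":0,"fingers":0}

```text
clock: 21.43
eef_pos: [0.6278, -0.1802, 0.1456]
tool_rot: [0.196, 0.663, -0.216, 0.689]
ft_force: [-0.4, 0.7, 0.0]
grip_width: 0.0217
```

```bash
python3 - <<'E'
from h import *
snap('wrist','w15')
plan(.5096,-.4413,.14)
E
```

```text
t 21.48 tcp [ 0.6292 -0.1805  0.1481] phi 0.979 q [-0.27  0.56  0.26  1.23 -0.03  0.33] w 0.0216 tilt [ 0.031  -0.0398] F [1.1 0.9 1.9]
shift tool xyz [ 0.0147 -0.283   0.0455] roll 0 rows>= 7.0 0.0
```

View pics/w15.png

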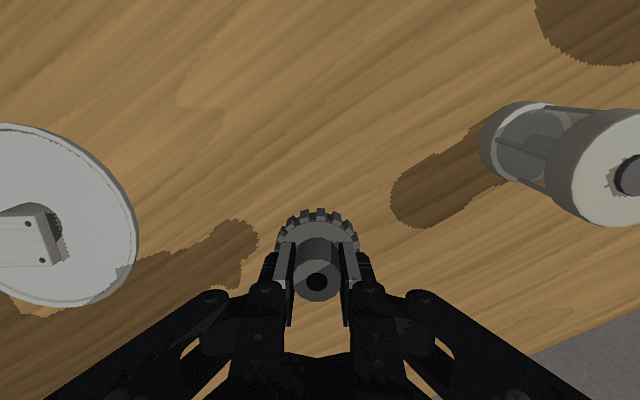

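The gear is held upright by its hub, bore at (317,281). I'll find its offset and the route.

```bash
python3 - <<'E'
from h import *
c=load('w15'); t=np.array([.6278,-.1802,.1456]); P=ray(c,317,281.5,t[2]+.0171); d=P-t; print(d)
plan(.5096,-.4413,.14)
E
```

```text
[ 0.00185047 -0.0018437   0.0171    ]
t 21.48 tcp [ 0.6292 -0.1805  0.1481] phi 0.979 q [-0.27  0.56  0.26  1.23 -0.03  0.33] w 0.0216 tilt [ 0.031  -0.0398] F [1.1 0.9 1.9]
shift tool xyz [ 0.0147 -0.283   0.0455] roll 0 rows>= 7.0 0.0
```

Request:
arm_command:
  motion:
    - {"x":0,"y":-0.018,"z":0.003,"roll":0,"fingers":0}
    - {"x":0,"y":-0.03,"z":0.005,"roll":0,"fingers":0}
    - {"x":0,"y":-0.03,"z":0.005,"roll":0,"fingers":0}
    - {"x":0,"y":-0.03,"z":0.005,"roll":0,"fingers":0}
    - {"x":0,"y":-0.03,"z":0.005,"roll":0,"fingers":0}
    - {"x":0,"y":-0.03,"z":0.005,"roll":0,"fingers":0}
    - {"x":0,"y":-0.03,"z":0.005,"roll":0,"fingers":0}
    - {"x":0,"y":-0.03,"z":0.005,"roll":0,"fingers":0}
    - {"x":0,"y":-0.025,"z":0.004,"roll":0,"fingers":0}
    - {"x":0,"y":-0.014,"z":0.002,"roll":0,"fingers":0}
    - {"x":0,"y":-0.004,"z":0.001,"roll":0,"fingers":0}

```text
clock: 22.4
eef_pos: [0.5136, -0.438, 0.1586]
tool_rot: [0.193, 0.66, -0.213, 0.694]
ft_force: [-0.6, 0.7, -0.3]
grip_width: 0.0216
```

```bash
python3 - <<'E'
from h import *
snap('wrist','w16')
plan(.5096,-.4413,.09)
E
```

```text
t 22.45 tcp [ 0.5137 -0.438   0.1585] phi 0.987 q [-0.7   0.58  0.33  1.26 -0.01 -0.12] w 0.0221 tilt [ 0.0385 -0.0409] F [-0.2 -0.2 -0. ]
shift tool xyz [ 0.0684 -0.0041 -0.0053] roll 0 rows>= 2.0 0.0
```

View pics/w16.png

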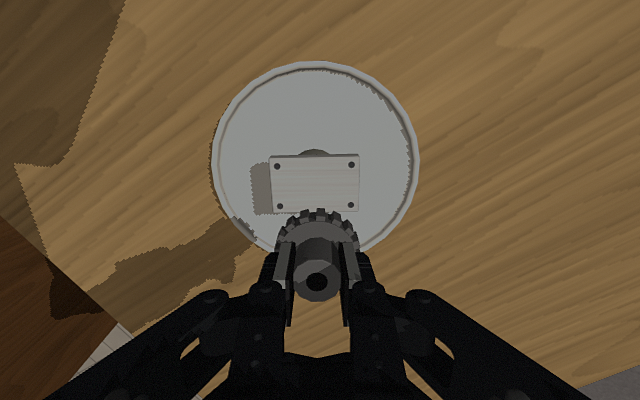

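```bash
python3 - <<'E'
from h import *
c=load('w16'); P=np.array([ray(c,u,v,.046) for u,v in ((277,167),(351,164.5),(280,206),(350.5,205))]); print(P.mean(0))
t=np.array([.5136,-.438,.1586]); print(ray(c,317,281.5,t[2]+.0171)-t)
plan(.5077,-.4397,.09)
E
```

```text
[ 0.51038846 -0.4409994   0.046     ]
[ 0.0016325  -0.00176304  0.0171    ]
t 22.45 tcp [ 0.5137 -0.438   0.1585] phi 0.987 q [-0.7   0.58  0.33  1.26 -0.01 -0.12] w 0.0221 tilt [ 0.0385 -0.0409] F [-0.2 -0.2 -0. ]
shift tool xyz [ 0.0682 -0.0039 -0.0078] roll 0 rows>= 2.0 0.0
```

Request:
arm_command:
  motion:
    - {"x":0.012,"y":-0.001,"z":-0.002,"roll":0,"fingers":0}
    - {"x":0.018,"y":-0.001,"z":-0.002,"roll":0,"fingers":0}
    - {"x":0.018,"y":-0.001,"z":-0.002,"roll":0,"fingers":0}
    - {"x":0.012,"y":-0.001,"z":-0.002,"roll":0,"fingers":0}
    - {"x":0.006,"y":0,"z":0,"roll":0,"fingers":0}

```text
clock: 22.87
eef_pos: [0.5126, -0.4348, 0.093]
tool_rot: [0.192, 0.658, -0.211, 0.697]
ft_force: [0.0, -0.2, -1.2]
grip_width: 0.0217
```

```bash
python3 - <<'E'
from h import *
plan(.5077,-.4397,.064)
E
```

```text
t 22.87 tcp [ 0.5126 -0.4348  0.093 ] phi 0.993 q [-0.7   0.61  0.21  1.11 -0.   -0.13] w 0.0217 tilt [ 0.0453 -0.041 ] F [ 0.  -0.2 -1.2]
shift tool xyz [ 0.0289 -0.0065 -0.0032] roll 0 rows>= 1.0 0.0
```

Request:
arm_command:
  motion:
    - {"x":0.009,"y":-0.003,"z":-0.001,"roll":0,"fingers":0}
    - {"x":0.009,"y":-0.002,"z":-0.001,"roll":0,"fingers":0}
    - {"x":0.004,"y":-0.001,"z":-0.001,"roll":0,"fingers":0}
    - {"x":0.002,"y":0,"z":0,"roll":0,"fingers":0}

```text
clock: 23.2
eef_pos: [0.5099, -0.4352, 0.0662]
tool_rot: [0.191, 0.659, -0.208, 0.697]
ft_force: [-0.6, -0.5, 0.7]
grip_width: 0.0218
```

```bash
python3 - <<'E'
from h import *
plan(.5077,-.4397,.063)
E
```

```text
t 23.2 tcp [ 0.5099 -0.4352  0.0662] phi 0.999 q [-0.71  0.63  0.17  1.05 -0.   -0.14] w 0.0218 tilt [ 0.0448 -0.0386] F [-0.6 -0.5  0.7]
shift tool xyz [ 0.0033 -0.005   0.0004] roll 0 rows>= 1.0 0.0
```

Request:
arm_command:
  motion:
    - {"x":0,"y":-0.004,"z":0,"roll":0,"fingers":0}
    - {"x":0.001,"y":-0.002,"z":0,"roll":0,"fingers":0}
    - {"x":0.001,"y":0,"z":0,"roll":0,"fingers":0}

```text
clock: 23.45
eef_pos: [0.5072, -0.4408, 0.0647]
tool_rot: [0.19, 0.659, -0.208, 0.698]
ft_force: [-0.1, 0.3, 0.1]
grip_width: 0.0218
```

```bash
python3 - <<'E'
from h import *
plan(.5077,-.4397,.063)
E
```

```text
t 23.45 tcp [ 0.5072 -0.4408  0.0647] phi 1.0 q [-0.72  0.64  0.17  1.05  0.   -0.14] w 0.0218 tilt [ 0.0457 -0.0392] F [-0.1  0.3  0.1]
shift tool xyz [ 0.0017  0.0012 -0.0002] roll 0 rows>= 1.0 0.0
```

Request:
arm_command:
  motion:
    - {"x":0.002,"y":0.001,"z":0,"roll":0,"fingers":0}
    - {"x":0.001,"y":0,"z":0,"roll":0,"fingers":0}
    - {"x":0.001,"y":0,"z":0,"roll":0,"fingers":0}

```text
clock: 23.7
eef_pos: [0.5085, -0.4415, 0.062]
tool_rot: [0.19, 0.658, -0.209, 0.698]
ft_force: [0.9, 0.1, -0.2]
grip_width: 0.0218
```

```bash
python3 - <<'E'
from h import *
plan(.5077,-.4397,.063)
E
```

```text
t 23.7 tcp [ 0.5085 -0.4415  0.062 ] phi 0.999 q [-0.72  0.64  0.17  1.04  0.   -0.14] w 0.0218 tilt [ 0.0481 -0.0412] F [ 0.9  0.1 -0.2]
shift tool xyz [-0.0011  0.0011 -0.0016] roll 0 rows>= 1.0 0.0
```

Request:
arm_command:
  motion:
    - {"x":0.002,"y":0.001,"z":0,"roll":0,"fingers":0}
    - {"x":0,"y":0,"z":0,"roll":0,"fingers":0}

```text
clock: 23.87
eef_pos: [0.5093, -0.4419, 0.0618]
tool_rot: [0.19, 0.657, -0.21, 0.699]
ft_force: [0.4, 0.4, -0.4]
grip_width: 0.0219
```

```bash
python3 - <<'E'
from h import *
plan(.5077,-.4397,.063)
E
```

```text
t 23.87 tcp [ 0.5093 -0.4419  0.0618] phi 0.998 q [-0.71  0.64  0.17  1.03 -0.   -0.14] w 0.0219 tilt [ 0.0491 -0.0442] F [ 0.4  0.4 -0.4]
shift tool xyz [-0.0014  0.001  -0.0025] roll 0 rows>= 1.0 0.0
```

Request:
arm_command:
  motion:
    - {"x":0,"y":0,"z":0,"roll":0,"fingers":0.4}
    - {"x":0,"y":0,"z":0,"roll":0,"fingers":0.6}
    - {"x":0,"y":0,"z":0,"roll":0,"fingers":0.7}
    - {"x":0,"y":0,"z":0,"roll":0,"fingers":0.7}
    - {"x":0,"y":0,"z":0,"roll":0,"fingers":0.7}
    - {"x":-0.015,"y":0,"z":0,"roll":0,"fingers":0.7}
    - {"x":-0.03,"y":0,"z":0,"roll":0,"fingers":0.7}
    - {"x":-0.03,"y":0,"z":0,"roll":0,"fingers":0.7}
    - {"x":-0.03,"y":0,"z":0,"roll":0,"fingers":0.7}
    - {"x":-0.02,"y":0,"z":0,"roll":0,"fingers":0.7}
    - {"x":-0.01,"y":0,"z":0,"roll":0,"fingers":0.7}

```text
clock: 24.78
eef_pos: [0.5, -0.4327, 0.1944]
tool_rot: [0.192, 0.662, -0.207, 0.695]
ft_force: [-0.1, 1.0, -0.6]
grip_width: 0.0595
```

```bash
python3 - <<'E'
from h import *
snap('wrist','w17')
plan(.612,.176,.2,.98)
E
```

```text
t 24.83 tcp [ 0.5009 -0.4334  0.1966] phi 0.999 q [-0.71  0.54  0.36  1.33 -0.   -0.14] w 0.0597 tilt [ 0.0419 -0.0366] F [ 0.7 -0.7  2. ]
shift tool xyz [-0.0211  0.5725 -0.2357] roll 0.019 rows>= 15.0 1.0
```

View pics/w17.png

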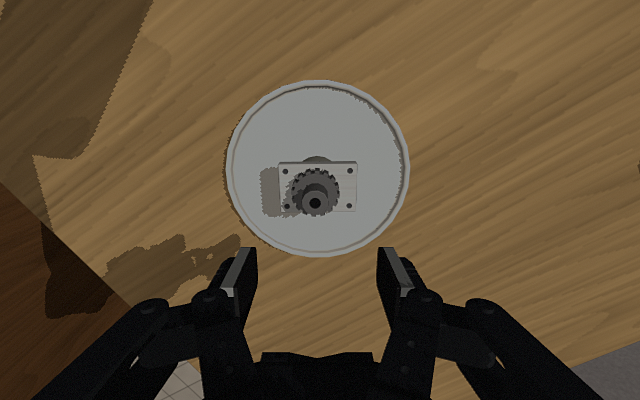

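The gear stands hub up on the plate, bore at (315,203), with the plate dots at (285,171), (350,171), (287,207) and (349,205).

```bash
python3 - <<'E'
from h import *
c=load('w17'); P=np.array([ray(c,u,v,.046) for u,v in ((285,171),(350,170.5),(287,207),(349,205.5))]); print('plate',P.mean(0))
print('bore at .08',ray(c,315,203,.08))
crop('w17',260,140,375,225,6,'c17')
E
```

```text
plate [ 0.5106319  -0.44086597  0.046     ]
bore at .08 [ 0.51068538 -0.44352674  0.08      ]
```

View pics/c17.png

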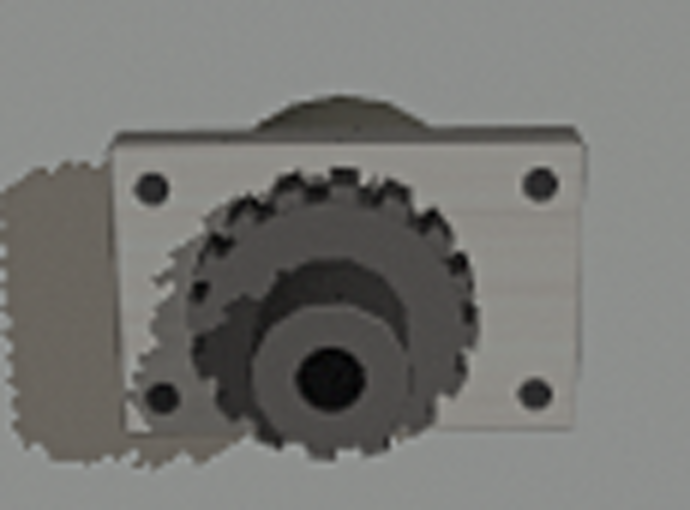

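Request:
arm_command:
  motion:
    - {"x":0,"y":0.02,"z":-0.008,"roll":0.019,"fingers":0.7}
    - {"x":-0.003,"y":0.034,"z":-0.014,"roll":0,"fingers":0.7}
    - {"x":-0.003,"y":0.034,"z":-0.014,"roll":0,"fingers":0.7}
    - {"x":-0.003,"y":0.034,"z":-0.014,"roll":0,"fingers":0.7}
    - {"x":-0.002,"y":0.034,"z":-0.014,"roll":0,"fingers":0.7}
    - {"x":-0.002,"y":0.034,"z":-0.014,"roll":0,"fingers":0.7}
    - {"x":-0.002,"y":0.034,"z":-0.014,"roll":0,"fingers":0.7}
    - {"x":-0.002,"y":0.034,"z":-0.014,"roll":0,"fingers":0.7}
    - {"x":-0.002,"y":0.034,"z":-0.014,"roll":0,"fingers":0.7}
    - {"x":-0.002,"y":0.034,"z":-0.014,"roll":0,"fingers":0.7}
    - {"x":-0.002,"y":0.034,"z":-0.014,"roll":0,"fingers":0.7}
    - {"x":-0.002,"y":0.034,"z":-0.014,"roll":0,"fingers":0.7}
    - {"x":-0.002,"y":0.034,"z":-0.014,"roll":0,"fingers":0.7}

```text
clock: 25.92
eef_pos: [0.5943, 0.0307, 0.2011]
tool_rot: [0.202, 0.658, -0.222, 0.691]
ft_force: [0.8, -0.5, -0.4]
grip_width: 0.0598
```

```bash
python3 - <<'E'
from h import *
plan(.612,.176,.2,.98)
E
```

```text
t 25.92 tcp [0.5943 0.0307 0.2011] phi 0.962 q [ 0.07  0.42  0.17  1.3  -0.04  0.68] w 0.0598 tilt [ 0.036  -0.0405] F [ 0.8 -0.5 -0.4]
shift tool xyz [-0.0041  0.1293 -0.0685] roll -0.018 rows>= 4.0 1.0
```

Request:
arm_command:
  motion:
    - {"x":0,"y":0.03,"z":-0.016,"roll":-0.018,"fingers":0.7}
    - {"x":-0.002,"y":0.03,"z":-0.016,"roll":0,"fingers":0.7}
    - {"x":-0.002,"y":0.025,"z":-0.013,"roll":0,"fingers":0.7}
    - {"x":0,"y":0.02,"z":-0.01,"roll":0,"fingers":0.7}
    - {"x":0,"y":0.01,"z":-0.005,"roll":0,"fingers":0.7}
    - {"x":0,"y":0.003,"z":-0.002,"roll":0,"fingers":0.7}

```text
clock: 26.42
eef_pos: [0.6075, 0.1781, 0.1939]
tool_rot: [0.192, 0.663, -0.212, 0.692]
ft_force: [-0.0, -0.1, -0.3]
grip_width: 0.0601
```

```bash
python3 - <<'E'
from h import *
snap('wrist','w18')
plan(.612,.176,.2,.98)
E
```

```text
t 26.47 tcp [0.6072 0.178  0.1936] phi 0.991 q [ 0.31  0.51  0.3   1.35 -0.05  0.89] w 0.0596 tilt [ 0.0301 -0.0394] F [1.5 1.  0.6]
shift tool xyz [-0.0061  0.0008  0.0054] roll 0.011 rows>= 1.0 1.0
```

View pics/w18.png

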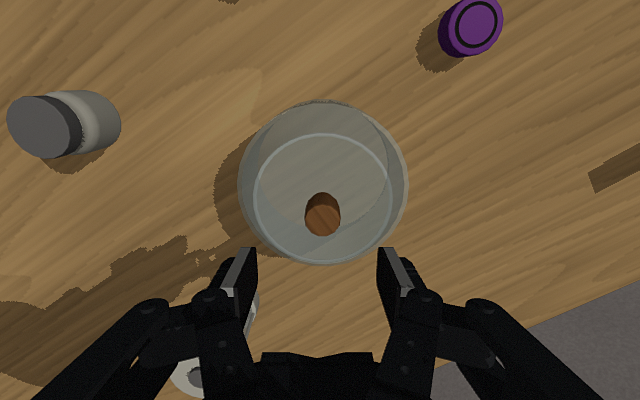

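The dome is ahead, its knob top near (323,218) and its flat top an ellipse x 253–392, y 133–265. The jar is at left (60,125) and the lantern at the bottom (190,375). Closer crop.

```bash
python3 - <<'E'
from h import *
crop('w18',230,90,415,275,4,'c18')
E
```

```text
(no output)
```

View pics/c18.png

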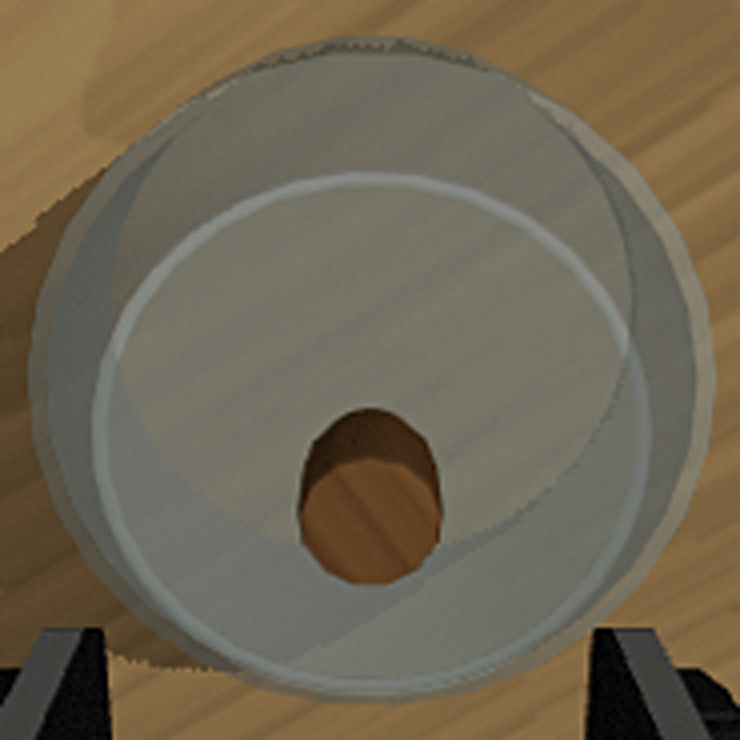

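```bash
python3 - <<'E'
from h import *
from scipy.optimize import least_squares
c=load('w18'); f=lambda x,y:((x+.5)/4-.5+230,(y+.5)/4-.5+90)
K=ray(c,*f(371,522),.136); print('knob',K, np.linalg.norm(ray(c,*f(301,522),.136)-ray(c,*f(441,522),.136)))
P=np.array([ray(c,*f(*p),.102) for p in ((93,435),(650,435),(371,173),(371,697))])
r=least_squares(lambda q:np.hypot(P[:,0]-q[0],P[:,1]-q[1])-q[2],[.6,.18,.056]); print(r.x)
plan(K[0],K[1],.15)
plan(K[0],K[1],.112)
E
```

```text
knob [0.61286735 0.17702151 0.136     ] 0.024403680647903225
[0.61358225 0.17642569 0.05582064]
t 26.47 tcp [0.6072 0.178  0.1936] phi 0.991 q [ 0.31  0.51  0.3   1.35 -0.05  0.89] w 0.0596 tilt [ 0.0301 -0.0394] F [1.5 1.  0.6]
shift tool xyz [0.0438 0.003  0.0032] roll 0 rows>= 2.0 0.0
t 26.47 tcp [0.6072 0.178  0.1936] phi 0.991 q [ 0.31  0.51  0.3   1.35 -0.05  0.89] w 0.0596 tilt [ 0.0301 -0.0394] F [1.5 1.  0.6]
shift tool xyz [0.0817 0.0036 0.0015] roll 0 rows>= 2.0 0.0
```

Request:
arm_command:
  motion:
    - {"x":0.015,"y":0.001,"z":0.001,"roll":0,"fingers":0.7}
    - {"x":0.02,"y":0.001,"z":0.001,"roll":0,"fingers":0.7}
    - {"x":0.02,"y":0.001,"z":0,"roll":0,"fingers":0.7}
    - {"x":0.01,"y":0,"z":0,"roll":0,"fingers":0.7}
    - {"x":0.005,"y":0,"z":0,"roll":0,"fingers":0.7}

```text
clock: 26.88
eef_pos: [0.6141, 0.1703, 0.1232]
tool_rot: [0.193, 0.661, -0.215, 0.692]
ft_force: [-0.9, -0.5, 0.6]
grip_width: 0.0603
```

```bash
python3 - <<'E'
from h import *
plan(.613,.1768,.109)
E
```

```text
t 26.88 tcp [0.6141 0.1703 0.1232] phi 0.985 q [ 0.29  0.56  0.19  1.19 -0.05  0.88] w 0.0603 tilt [ 0.0336 -0.0415] F [-0.9 -0.5  0.6]
shift tool xyz [ 0.0138  0.005  -0.0052] roll 0 rows>= 1.0 0.0
```

Request:
arm_command:
  motion:
    - {"x":0.004,"y":0.003,"z":-0.003,"roll":0,"fingers":0.7}
    - {"x":0.005,"y":0.002,"z":-0.002,"roll":0,"fingers":0.7}
    - {"x":0.003,"y":0,"z":0,"roll":0,"fingers":0.7}

```text
clock: 27.13
eef_pos: [0.613, 0.1739, 0.1102]
tool_rot: [0.194, 0.661, -0.216, 0.692]
ft_force: [0.2, -0.0, -0.7]
grip_width: 0.0595
```

```bash
python3 - <<'E'
from h import *
snap('wrist','w19')
plan(.613,.1768,.109)
E
```

```text
t 27.18 tcp [0.613  0.1737 0.1099] phi 0.981 q [ 0.3   0.57  0.17  1.16 -0.05  0.89] w 0.0593 tilt [ 0.0321 -0.0428] F [-0.3  0.2 -0.3]
shift tool xyz [ 0.0008  0.0026 -0.0017] roll 0 rows>= 1.0 0.0
```

View pics/w19.png

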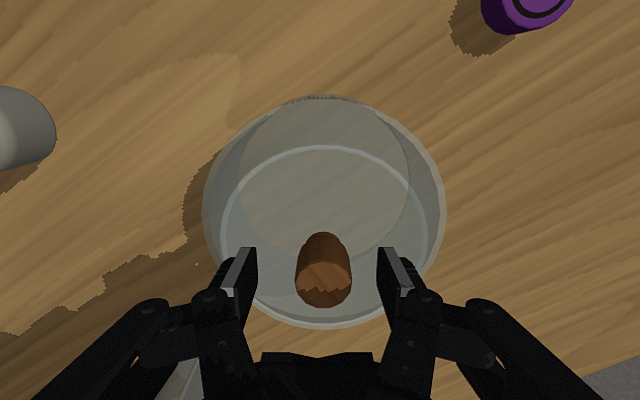

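The knob is between the pads at (323,275). I'll nudge and close.

Request:
arm_command:
  motion:
    - {"x":0,"y":0.002,"z":-0.002,"roll":0,"fingers":0.6}
    - {"x":0,"y":0.001,"z":0,"roll":0,"fingers":0.5}
    - {"x":0,"y":0,"z":0,"roll":0,"fingers":0.4}
    - {"x":0,"y":0,"z":0,"roll":0,"fingers":0.3}
    - {"x":0,"y":0,"z":0,"roll":0,"fingers":0.2}
    - {"x":0,"y":0,"z":0,"roll":0,"fingers":0}
    - {"x":0,"y":0,"z":0,"roll":0,"fingers":0}
    - {"x":0,"y":0,"z":0,"roll":0,"fingers":0}

```text
clock: 27.85
eef_pos: [0.6139, 0.1781, 0.1123]
tool_rot: [0.195, 0.66, -0.216, 0.693]
ft_force: [-0.4, -1.1, -0.7]
grip_width: 0.0242
```

```bash
python3 - <<'E'
from h import *
plan(.613,.1768,.109)
E
```

```text
t 27.85 tcp [0.6139 0.1781 0.1123] phi 0.981 q [ 0.31  0.57  0.18  1.16 -0.05  0.9 ] w 0.0242 tilt [ 0.0356 -0.0427] F [-0.4 -1.1 -0.7]
shift tool xyz [ 0.0033 -0.0015 -0.0002] roll 0 rows>= 1.0 0.0
```

Request:
arm_command:
  motion:
    - {"x":-0.004,"y":0,"z":0,"roll":0,"fingers":0}
    - {"x":-0.008,"y":0,"z":0,"roll":0,"fingers":0}
    - {"x":-0.012,"y":0,"z":0,"roll":0,"fingers":0}
    - {"x":-0.012,"y":0,"z":0,"roll":0,"fingers":0}
    - {"x":-0.008,"y":0,"z":0,"roll":0,"fingers":0}

```text
clock: 28.27
eef_pos: [0.6085, 0.1794, 0.1532]
tool_rot: [0.192, 0.664, -0.218, 0.689]
ft_force: [0.7, -1.0, -4.3]
grip_width: 0.0244
```

```bash
python3 - <<'E'
from h import *
snap('wrist','w20'); snap('scene','s20')
plan(.613,.1768,.25)
crop('s20',200,120,440,320,3,'cs20')
E
```

```text
t 28.37 tcp [0.6096 0.1797 0.1542] phi 0.981 q [ 0.31  0.54  0.25  1.27 -0.05  0.9 ] w 0.0243 tilt [ 0.0267 -0.0442] F [ 1.  -0.4 -3.8]
shift tool xyz [-0.0955 -0.0026  0.0089] roll 0 rows>= 3.0 0.0
```

View pics/w20.png

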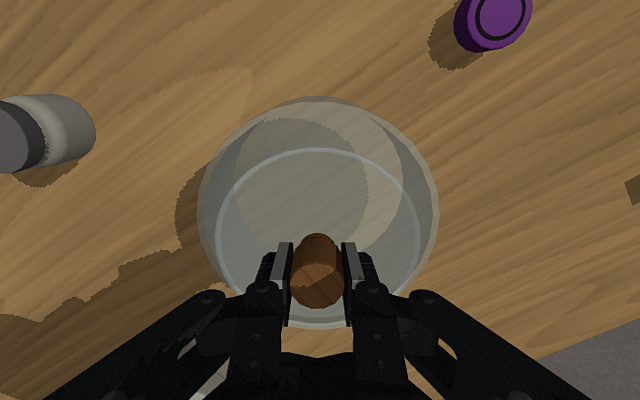

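View pics/cs20.png

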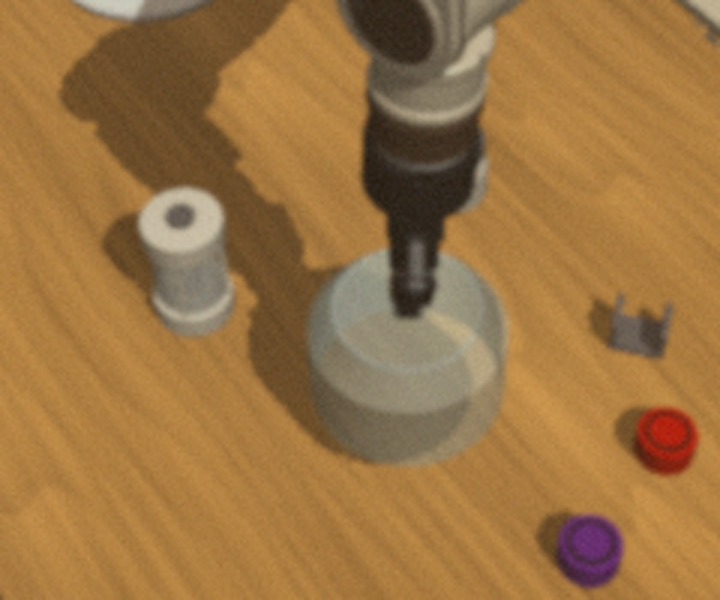

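The dome is held upright and clear of the counter; the load reads about 4 N. Next I'll raise it so the rim clears the lantern's height.

Request:
arm_command:
  motion:
    - {"x":-0.01,"y":0,"z":0,"roll":0,"fingers":0}
    - {"x":-0.018,"y":0,"z":0,"roll":0,"fingers":0}
    - {"x":-0.02,"y":0,"z":0,"roll":0,"fingers":0}
    - {"x":-0.02,"y":0,"z":0,"roll":0,"fingers":0}
    - {"x":-0.018,"y":0,"z":0,"roll":0,"fingers":0}
    - {"x":-0.012,"y":0,"z":0,"roll":0,"fingers":0}
    - {"x":-0.005,"y":0,"z":0,"roll":0,"fingers":0}

```text
clock: 28.95
eef_pos: [0.6033, 0.1836, 0.2577]
tool_rot: [0.19, 0.667, -0.22, 0.686]
ft_force: [-0.2, -0.5, -3.5]
grip_width: 0.0244
```

```bash
python3 - <<'E'
from h import *
plan(.55,.06,.26,.98)
plan(.53,-.3,.26,.98)
plan(.5087,-.4412,.26,.98)
E
```

```text
t 28.95 tcp [0.6033 0.1836 0.2577] phi 0.982 q [ 0.32  0.51  0.46  1.53 -0.05  0.91] w 0.0244 tilt [ 0.0149 -0.0475] F [-0.2 -0.5 -3.5]
shift tool xyz [ 0.0028 -0.1324  0.0242] roll 0.002 rows>= 4.0 1.0
t 28.95 tcp [0.6033 0.1836 0.2577] phi 0.982 q [ 0.32  0.51  0.46  1.53 -0.05  0.91] w 0.0244 tilt [ 0.0149 -0.0475] F [-0.2 -0.5 -3.5]
shift tool xyz [ 0.0196 -0.4427  0.2071] roll 0.002 rows>= 12.0 1.0
t 28.95 tcp [0.6033 0.1836 0.2577] phi 0.982 q [ 0.32  0.51  0.46  1.53 -0.05  0.91] w 0.0244 tilt [ 0.0149 -0.0475] F [-0.2 -0.5 -3.5]
shift tool xyz [ 0.026  -0.5719  0.2676] roll 0.002 rows>= 16.0 1.0
```

Request:
arm_command:
  motion:
    - {"x":0,"y":-0.008,"z":0.001,"roll":0,"fingers":0}
    - {"x":0,"y":-0.014,"z":0.003,"roll":0,"fingers":0}
    - {"x":0,"y":-0.02,"z":0.004,"roll":0,"fingers":0}
    - {"x":0,"y":-0.022,"z":0.004,"roll":0,"fingers":0}
    - {"x":0,"y":-0.022,"z":0.004,"roll":0,"fingers":0}
    - {"x":0,"y":-0.022,"z":0.004,"roll":0,"fingers":0}
    - {"x":0,"y":-0.022,"z":0.006,"roll":0,"fingers":0}
    - {"x":0,"y":-0.022,"z":0.008,"roll":0,"fingers":0}

```text
clock: 29.62
eef_pos: [0.5409, 0.0347, 0.2571]
tool_rot: [0.186, 0.671, -0.218, 0.684]
ft_force: [-0.1, -0.9, -4.0]
grip_width: 0.0238
```

```bash
python3 - <<'E'
from h import *
plan(.5087,-.4412,.26,.98)
E
```

```text
t 29.62 tcp [0.5409 0.0347 0.2571] phi 0.99 q [ 0.09  0.32  0.17  1.43 -0.05  0.67] w 0.0238 tilt [ 0.0056 -0.0481] F [-0.1 -0.9 -4. ]
shift tool xyz [ 0.0198 -0.4154  0.2336] roll 0.01 rows>= 12.0 1.0
```

Request:
arm_command:
  motion:
    - {"x":0.001,"y":-0.022,"z":0.011,"roll":0,"fingers":0}
    - {"x":0.001,"y":-0.023,"z":0.013,"roll":0,"fingers":0}
    - {"x":0.001,"y":-0.024,"z":0.0135,"roll":0,"fingers":0}
    - {"x":0.001,"y":-0.024,"z":0.0135,"roll":0,"fingers":0}
    - {"x":0.001,"y":-0.024,"z":0.0135,"roll":0,"fingers":0}
    - {"x":0.001,"y":-0.024,"z":0.0135,"roll":0,"fingers":0}
    - {"x":0.001,"y":-0.024,"z":0.0135,"roll":0,"fingers":0}
    - {"x":0.001,"y":-0.024,"z":0.0135,"roll":0,"fingers":0}
    - {"x":0.001,"y":-0.024,"z":0.0135,"roll":0,"fingers":0}
    - {"x":0.001,"y":-0.024,"z":0.0135,"roll":0,"fingers":0}

```text
clock: 30.45
eef_pos: [0.505, -0.2501, 0.2498]
tool_rot: [0.185, 0.678, -0.219, 0.677]
ft_force: [0.3, 0.1, -4.6]
grip_width: 0.0241
```

```bash
python3 - <<'E'
from h import *
plan(.5087,-.4412,.25,.98)
E
```

```text
t 30.45 tcp [ 0.505  -0.2501  0.2498] phi 0.991 q [-0.43  0.36  0.21  1.42 -0.05  0.15] w 0.0241 tilt [-0.0158 -0.0456] F [ 0.3  0.1 -4.6]
shift tool xyz [ 0.0084 -0.1577  0.1077] roll 0.011 rows>= 5.0 1.0
```

Request:
arm_command:
  motion:
    - {"x":0,"y":-0.022,"z":0.016,"roll":0,"fingers":0}
    - {"x":0,"y":-0.022,"z":0.016,"roll":0,"fingers":0}
    - {"x":0,"y":-0.022,"z":0.015,"roll":0,"fingers":0}
    - {"x":0,"y":-0.02,"z":0.014,"roll":0,"fingers":0}
    - {"x":0,"y":-0.018,"z":0.012,"roll":0,"fingers":0}
    - {"x":0,"y":-0.015,"z":0.01,"roll":0,"fingers":0}
    - {"x":0,"y":-0.012,"z":0.008,"roll":0,"fingers":0}
    - {"x":0,"y":-0.008,"z":0.005,"roll":0,"fingers":0}
    - {"x":0,"y":-0.004,"z":0.003,"roll":0,"fingers":0}

```text
clock: 31.2
eef_pos: [0.4949, -0.4375, 0.2447]
tool_rot: [0.19, 0.685, -0.221, 0.668]
ft_force: [-1.1, 0.7, -4.4]
grip_width: 0.0243
```

```bash
python3 - <<'E'
from h import *
snap('wrist','w21'); snap('scene','s21'); plan(.5087,-.4412,.25,.98)
crop('s21',170,20,360,180,4,'cs21')
E
```

```text
t 31.3 tcp [ 0.4952 -0.4368  0.2447] phi 0.981 q [-0.7   0.58  0.55  1.55 -0.05 -0.11] w 0.0239 tilt [-0.0364 -0.0352] F [ 0.5  0.  -3.8]
shift tool xyz [-0.0057  0.0036  0.0136] roll 0.001 rows>= 1.0 1.0
```

View pics/w21.png

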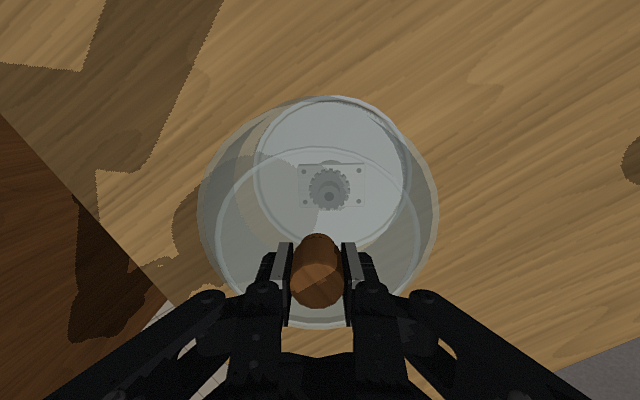

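View pics/cs21.png

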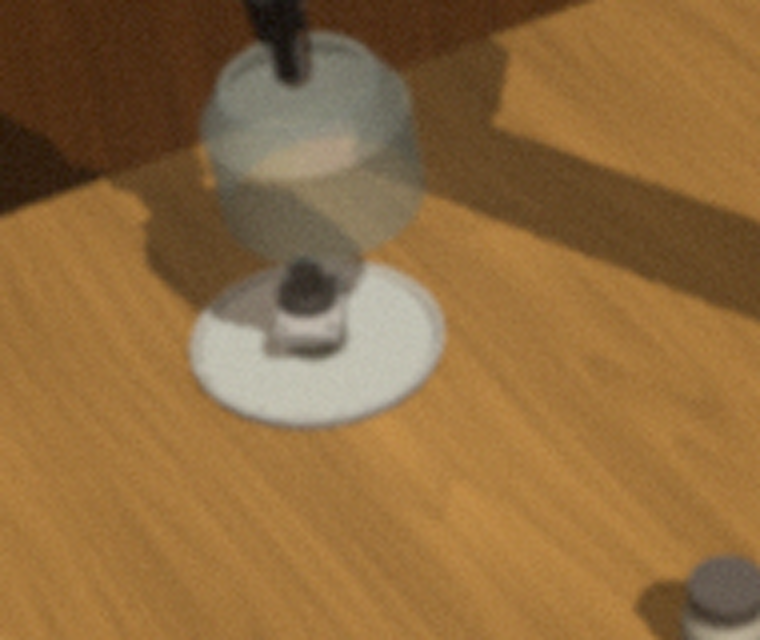

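The tool axis tilt stayed fixed to the arm base while the wrist counter-rotated, so the dome now leans about 0.07 rad. Turning the wrist back to its angle at the grasp (q6 about 0.9) should level it.

Request:
arm_command:
  motion:
    - {"x":0,"y":0.001,"z":0.001,"roll":0.06,"fingers":0}
    - {"x":0,"y":0.001,"z":0.001,"roll":0.1,"fingers":0}
    - {"x":0,"y":0.001,"z":0.001,"roll":0.12,"fingers":0}
    - {"x":0,"y":0.001,"z":0.001,"roll":0.12,"fingers":0}
    - {"x":0,"y":0.001,"z":0.001,"roll":0.12,"fingers":0}
    - {"x":0,"y":0.001,"z":0.001,"roll":0.12,"fingers":0}
    - {"x":0,"y":0.001,"z":0.001,"roll":0.12,"fingers":0}
    - {"x":0,"y":0.001,"z":0.001,"roll":0.12,"fingers":0}
    - {"x":0,"y":0,"z":0.001,"roll":0.1,"fingers":0}
    - {"x":0,"y":0,"z":0.001,"roll":0.06,"fingers":0}

```text
clock: 32.13
eef_pos: [0.5085, -0.4262, 0.2446]
tool_rot: [-0.507, -0.477, 0.54, -0.473]
ft_force: [0.3, 0.5, -4.3]
grip_width: 0.024
```

```bash
cat >> h.py <<'E'
def dometilt():
    # tool rotation relative to grasp: dome axis if rigidly held since grasp
    o=get_obs(); R0=Ro.from_quat([0.195,0.66,-0.216,0.693]); R=Ro.from_quat(o['tool_rot'])
    a0=R0.inv().apply([0,0,1]); a=R.apply(a0); return a
E
python3 - <<'E'
from h import *
snap('wrist','w22'); snap('scene','s22'); plan(.5087,-.4412,.25); print('dome axis',dometilt())
crop('s22',170,20,360,180,4,'cs22')
E
```

```text
t 32.23 tcp [ 0.5085 -0.4264  0.2446] phi -0.092 q [-0.68  0.6   0.58  1.56 -0.04  0.99] w 0.0243 tilt [-0.038  -0.0266] F [-0.6 -0.4 -4.4]
shift tool xyz [-0.005   0.0013  0.0149] roll 0 rows>= 1.0 0.0
dome axis [ 0.0183275  -0.02505368  0.99951809]
```

View pics/w22.png

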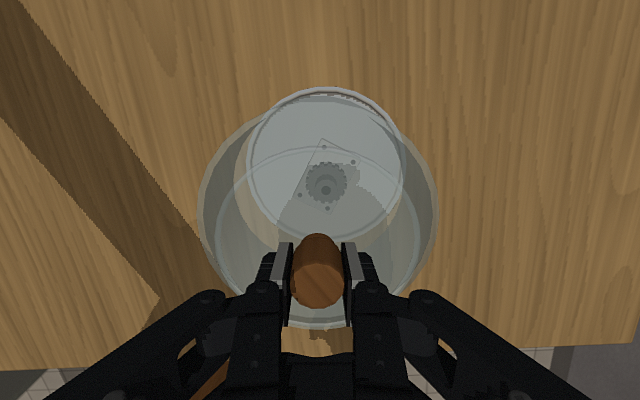

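View pics/cs22.png

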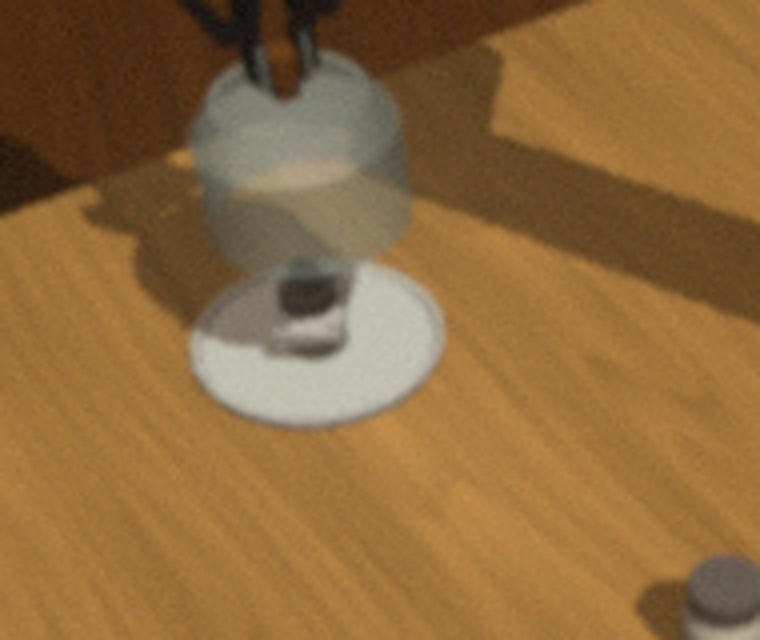

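```bash
cat >> h.py <<'E'
def domeplan(zr):
    """move so dome origin at tray centre, rim height zr (world)"""
    o=get_obs(); R0=Ro.from_quat([0.195,0.66,-0.216,0.693]); R=Ro.from_quat(o['tool_rot'])
    pd=o['eef_pos']+(R*R0.inv()).apply([-.0009,-.0013,-.1123]); tgt=np.array([.5087,-.4412,zr])
    print('dome',pd.round(4),'axis',dometilt().round(4),'err',(tgt-pd).round(4),'tool',R.inv().apply(tgt-pd).round(4),'F',np.round(o['ft_force'],1),'t',o['clock'],'w',o['grip_width'])
E
python3 - <<'E'
from h import *
domeplan(.1)
E
```

```text
dome [ 0.5049 -0.4234  0.1324] axis [ 0.0183 -0.0251  0.9995] err [ 0.0038 -0.0178 -0.0324] tool [0.0327 0.0065 0.0164] F [-0.6 -0.4 -4.4] t 32.2333 w 0.024291940630684884
```

Request:
arm_command:
  motion:
    - {"x":0.008,"y":0.002,"z":0.004,"roll":0,"fingers":0}
    - {"x":0.014,"y":0.003,"z":0.006,"roll":0,"fingers":0}
    - {"x":0.008,"y":0.002,"z":0.005,"roll":0,"fingers":0}
    - {"x":0.003,"y":0,"z":0.002,"roll":0,"fingers":0}

```text
clock: 32.57
eef_pos: [0.5146, -0.4431, 0.212]
tool_rot: [-0.504, -0.48, 0.536, -0.478]
ft_force: [0.1, 0.2, -3.9]
grip_width: 0.0243
```

```bash
python3 - <<'E'
from h import *
domeplan(.03)
E
```

```text
dome [ 0.5112 -0.4403  0.0997] axis [ 0.016  -0.0238  0.9996] err [-0.0025 -0.0009 -0.0697] tool [ 0.0698 -0.0002 -0.0011] F [ 0.1  0.2 -3.9] t 32.5667 w 0.02427209082059091
```

Request:
arm_command:
  motion:
    - {"x":0.012,"y":0,"z":0,"roll":0,"fingers":0}
    - {"x":0.02,"y":0,"z":0,"roll":0,"fingers":0}
    - {"x":0.02,"y":0,"z":0,"roll":0,"fingers":0}
    - {"x":0.008,"y":0,"z":0,"roll":0,"fingers":0}
    - {"x":0.003,"y":0,"z":0,"roll":0,"fingers":0}

```text
clock: 32.98
eef_pos: [0.512, -0.4457, 0.1455]
tool_rot: [-0.503, -0.481, 0.535, -0.479]
ft_force: [-0.1, 0.2, -3.9]
grip_width: 0.0239
```

```bash
python3 - <<'E'
from h import *
snap('wrist','w23'); domeplan(.01)
E
```

```text
dome [ 0.5081 -0.4424  0.0327] axis [ 0.0177 -0.0254  0.9995] err [ 0.0006  0.0012 -0.0227] tool [ 0.0226  0.0013 -0.0019] F [-2.   0.6 -5.2] t 33.0333 w 0.024122106018055752
```

View pics/w23.png

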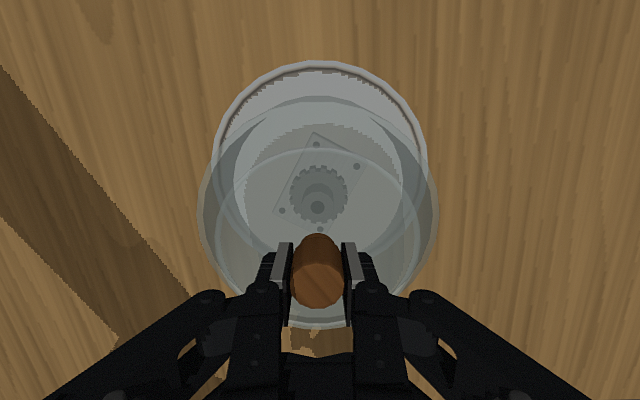

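The dome surrounds the stack and lines up with it; knob, gear and tray are all near x = 317. Lowering slowly.

Request:
arm_command:
  motion:
    - {"x":0.006,"y":0,"z":0,"roll":0,"fingers":0}
    - {"x":0.006,"y":0,"z":0,"roll":0,"fingers":0}
    - {"x":0.004,"y":0,"z":0,"roll":0,"fingers":0}
    - {"x":0.002,"y":0,"z":0,"roll":0,"fingers":0}

```text
clock: 33.37
eef_pos: [0.5125, -0.4471, 0.1289]
tool_rot: [-0.503, -0.48, 0.534, -0.48]
ft_force: [-0.7, -0.1, -4.4]
grip_width: 0.0237
```

```bash
python3 - <<'E'
from h import *
domeplan(.008)
E
```

```text
dome [ 0.5094 -0.4445  0.0167] axis [ 0.0135 -0.0221  0.9997] err [-0.0007  0.0033 -0.0087] tool [ 0.0086 -0.0007 -0.0035] F [-0.7 -0.1 -4.4] t 33.3667 w 0.023736764506209873
```

Request:
arm_command:
  motion:
    - {"x":0.003,"y":-0.001,"z":-0.002,"roll":0,"fingers":0}
    - {"x":0.003,"y":0,"z":-0.001,"roll":0,"fingers":0}
    - {"x":0.001,"y":0,"z":0,"roll":0,"fingers":0}

```text
clock: 33.62
eef_pos: [0.5121, -0.4445, 0.1223]
tool_rot: [-0.503, -0.479, 0.534, -0.481]
ft_force: [-0.7, 0.1, -4.1]
grip_width: 0.0241
```

```bash
python3 - <<'E'
from h import *
domeplan(.007)
E
```

```text
dome [ 0.5091 -0.442   0.0101] axis [ 0.0118 -0.0207  0.9997] err [-0.0004  0.0008 -0.0031] tool [ 0.0031 -0.0004 -0.0009] F [-0.7  0.1 -4.1] t 33.6167 w 0.02411930997744418
```

Request:
arm_command:
  motion:
    - {"x":0.001,"y":0,"z":0,"roll":0,"fingers":0}
    - {"x":0.001,"y":0,"z":0,"roll":0,"fingers":0}

```text
clock: 33.78
eef_pos: [0.5121, -0.4444, 0.1206]
tool_rot: [-0.503, -0.479, 0.534, -0.481]
ft_force: [0.4, -1.0, -4.3]
grip_width: 0.0239
```

```bash
python3 - <<'E'
from h import *
domeplan(.007)
E
```

```text
dome [ 0.5093 -0.442   0.0083] axis [ 0.0113 -0.0203  0.9997] err [-0.0006  0.0008 -0.0013] tool [ 0.0013 -0.0006 -0.0008] F [ 0.4 -1.  -4.3] t 33.7833 w 0.023910052191563214
```

Request:
arm_command:
  motion:
    - {"x":0.001,"y":0,"z":0,"roll":0,"fingers":0}
    - {"x":0.001,"y":0,"z":0,"roll":0,"fingers":0}

```text
clock: 33.95
eef_pos: [0.5121, -0.4444, 0.1197]
tool_rot: [-0.503, -0.479, 0.534, -0.481]
ft_force: [-2.9, 2.7, 3.1]
grip_width: 0.0242
```

```bash
python3 - <<'E'
from h import *
domeplan(.007)
E
```

```text
dome [ 0.5094 -0.442   0.0074] axis [ 0.0108 -0.02    0.9997] err [-0.0007  0.0008 -0.0004] tool [ 0.0004 -0.0007 -0.0007] F [-2.9  2.7  3.1] t 33.95 w 0.024243462904751406
```

Request:
arm_command:
  motion:
    - {"x":0.0015,"y":0,"z":0,"roll":0,"fingers":0}

```text
clock: 34.03
eef_pos: [0.5121, -0.4443, 0.1196]
tool_rot: [-0.503, -0.479, 0.534, -0.482]
ft_force: [-2.9, 3.6, 6.3]
grip_width: 0.0242
```

```bash
python3 - <<'E'
from h import *
domeplan(.006)
E
```

```text
dome [ 0.5094 -0.442   0.0074] axis [ 0.0101 -0.0195  0.9998] err [-0.0007  0.0008 -0.0014] tool [ 0.0013 -0.0007 -0.0008] F [-2.9  3.6  6.3] t 34.0333 w 0.02415813944081852
```

Request:
arm_command:
  motion:
    - {"x":0,"y":0,"z":0,"roll":0,"fingers":0.29}
    - {"x":0,"y":0,"z":0,"roll":0,"fingers":0.3}
    - {"x":0,"y":0,"z":0,"roll":0,"fingers":0.31}
    - {"x":0,"y":0,"z":0,"roll":0,"fingers":0.32}
    - {"x":0,"y":0,"z":0,"roll":0,"fingers":0.34}

```text
clock: 34.45
eef_pos: [0.512, -0.4452, 0.12]
tool_rot: [-0.503, -0.478, 0.535, -0.482]
ft_force: [-1.6, 0.2, -1.2]
grip_width: 0.0289
```

```bash
python3 - <<'E'
from h import *
snap('wrist','w24'); domeplan(.006)
E
```

```text
dome [ 0.5093 -0.4431  0.0077] axis [ 0.0097 -0.0176  0.9998] err [-0.0006  0.0019 -0.0017] tool [ 0.0016 -0.0007 -0.0019] F [-1.8 -0.  -0.4] t 34.5 w 0.02903707285622938
```

View pics/w24.png

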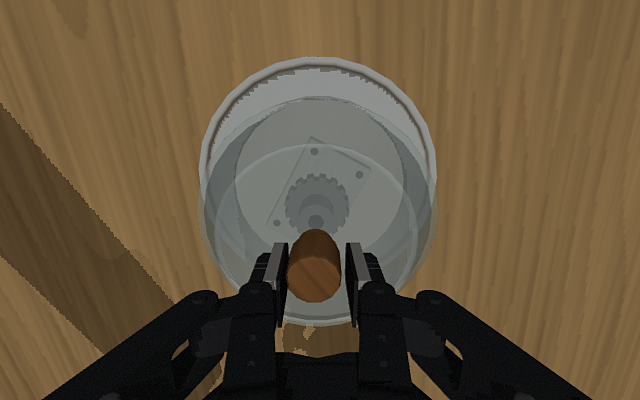

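The dome has settled; the knob at (314,278) is free of the right pad and close to the left one. Opening more and lifting.

Request:
arm_command:
  motion:
    - {"x":0,"y":0,"z":0,"roll":0,"fingers":0.5}
    - {"x":0,"y":0,"z":0,"roll":0,"fingers":0.7}
    - {"x":0,"y":0,"z":0,"roll":0,"fingers":0.7}
    - {"x":0,"y":0,"z":0,"roll":0,"fingers":0.7}
    - {"x":-0.01,"y":0,"z":0,"roll":0,"fingers":0.7}
    - {"x":-0.02,"y":0,"z":0,"roll":0,"fingers":0.7}
    - {"x":-0.025,"y":0,"z":0,"roll":0,"fingers":0.7}
    - {"x":-0.025,"y":0,"z":0,"roll":0,"fingers":0.7}
    - {"x":-0.025,"y":0,"z":0.005,"roll":0,"fingers":0.7}
    - {"x":-0.02,"y":0,"z":0.01,"roll":0,"fingers":0.7}
    - {"x":-0.01,"y":0,"z":0.015,"roll":0,"fingers":0.7}
    - {"x":0,"y":0,"z":0.01,"roll":0,"fingers":0.7}
    - {"x":0,"y":0,"z":0,"roll":0,"fingers":0.7}

```text
clock: 35.58
eef_pos: [0.5151, -0.4808, 0.2722]
tool_rot: [-0.503, -0.474, 0.533, -0.487]
ft_force: [-0.1, 0.4, 0.1]
grip_width: 0.0598
```

```bash
python3 - <<'E'
from h import *
snap('wrist','w25'); snap('scene','s25'); snap('top','t25'); plan(.5,-.44,.25)
crop('w25',180,50,460,280,2.8,'c25'); crop('s25',170,20,360,180,4,'cs25')
E
```

```text
t 35.73 tcp [ 0.515  -0.4786  0.2705] phi -0.073 q [-0.73  0.68  0.79  1.67 -0.04  0.91] w 0.0599 tilt [-0.0207 -0.0391] F [ 0.3 -0.6  0.2]
shift tool xyz [ 0.0193 -0.0174 -0.0382] roll 0 rows>= 2.0 0.0
```

View pics/w25.png

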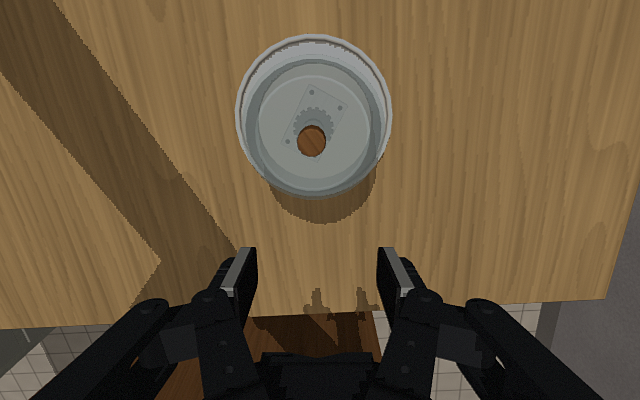

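View pics/cs25.png

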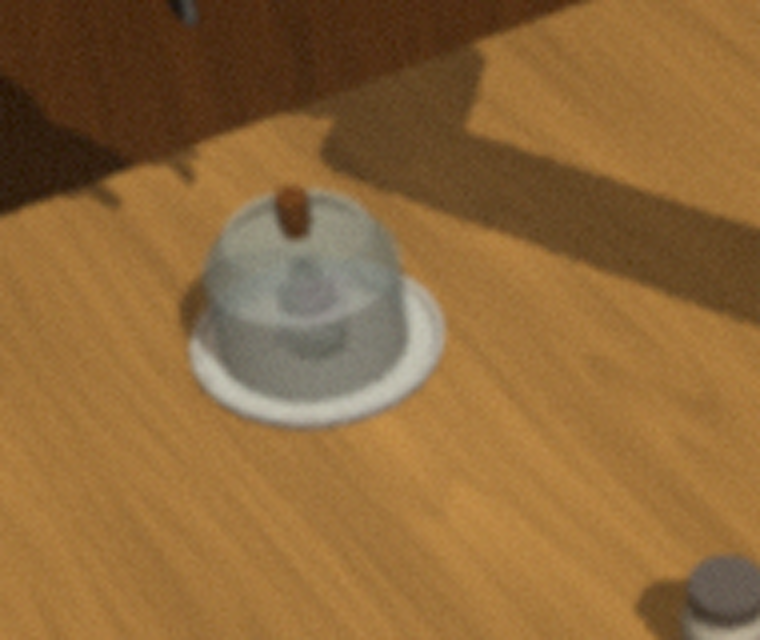

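The dome stands over the stack, knob near (312,140), and the arm is clear. I'll measure its centring.

View pics/c25.png

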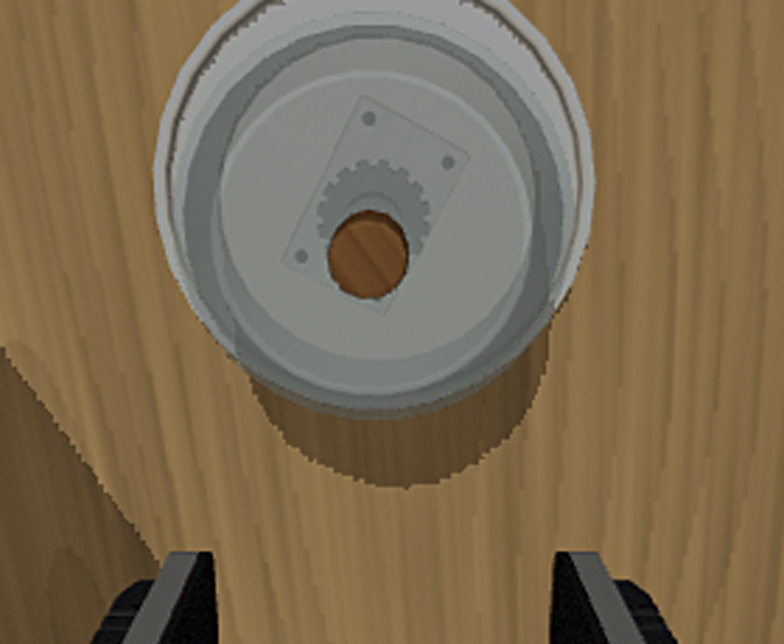

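```bash
python3 - <<'E'
from h import *
from scipy.optimize import least_squares
c=load('w25'); f=lambda x,y:((x+.5)/2.8-.5+180,(y+.5)/2.8-.5+50)
print('knob',ray(c,*f(368,257),.142))
P=np.array([ray(c,*f(*p),.108) for p in ((220,225),(532,225),(376,71),(376,395))])
r=least_squares(lambda q:np.hypot(P[:,0]-q[0],P[:,1]-q[1])-q[2],[.5,-.44,.056]); print('ring',r.x)
t=load('t25'); 
for n,z in (('lantern',.12),('jar',.07)): pass
a=cv2.imread('pics/top0.png');b=cv2.imread('pics/t25.png'); m=(cv2.absdiff(a,b).max(2)>40).astype(np.uint8)
for n,(u0,v0,u1,v1) in {'lantern':(305,125,342,162),'jar':(305,205,335,240),'bracket':(240,220,268,245),'red1':(214,205,238,228),'red2':(158,207,182,228),'purple':(203,174,226,194)}.items(): print(n,m[v0:v1,u0:u1].sum())
crop('t25',390,140,510,240,6,'ct25')
E
```

```text
knob [ 0.51066048 -0.4437754   0.142     ]
ring [ 0.51214847 -0.44509701  0.05501053]
lantern 1
jar 0
bracket 0
red1 0
red2 0
purple 0
```

View pics/t25.png

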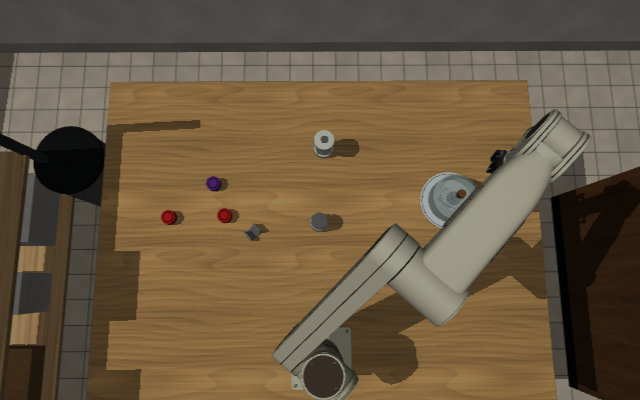

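The top view shows the bystanders and coloured pucks unmoved, and the dome on the tray at (452,196). It is 3 to 5 mm off the tray centre, so I'm handing in.

```bash
python3 -c "
from h import *
print(job_done())"
```

```text
the job is handed in; nothing more can be done
None
```

I built the curing stack in order (stand, plate, gear, dome), let go of everything and handed the job in at about 36 s of the 136 s. The hand-in gives no verdict, so the figures below are my own camera measurements.

| Item | Last measured offset | Allowed |
|---|---|---|
| Stand from tray centre | about 1 mm | 12 mm |
| Plate from stand centre | 1–2 mm, flat | 12 mm |
| Gear from plate centre | about 3 mm, hub up | 15 mm |
| Dome from tray centre | 3–5 mm, standing on the tray floor | 14 mm |

- **Dome offset:** the two readings disagree slightly. The knob gives about 3 mm and the flat-top ring about 5 mm.
- **Dome tilt:** the gripper's tilt crept as it moved, and at one point the dome leaned an estimated 0.07 rad (limit 0.4). I levelled it to about 0.02 rad before it touched down, which showed as a change of about 10 N at the wrist. It looked upright after release.
- **Bystanders:** the before-and-after top pictures show no movement of the bracket, lantern, jar or the red and purple pucks. The arm was well clear of everything.

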